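# Lock away the mincer plates

## Robot

A 6-joint arm with a two-finger parallel gripper is mounted at the origin on the work surface. World frame = base frame: x ahead of the robot, y to its left, z up, the work surface at z = 0. Lengths are in m, angles in degrees, forces in N, time in s.
With the tool pointing down it reaches from about 0.275 to 0.875 m from the base axis. Payload 12.5 kg.
Tool frame: the origin (TCP) lies at the very end of the fingers, on their centre line; the grasp point (between the pads) lies 19 mm behind it; z points along the fingers, x is the direction in which the jaws open and shut, and the axes are right-handed (so a half turn about z gives the same grasp; the last joint's range is limited). The gripper opens to 85 mm and grips with 20 to 120 N. Pads are 22 mm wide; open, the fingers measure 114 mm over their backs; the gripper's body (76 mm by 85 mm) begins 54 mm behind the grasp point. The pads swing forward as they close: fully open they stand 13 mm farther back than shut.
Start: joints at [58.808, 20.094, 94.641, -0, 65.266, -4.847], TCP at [0.244, 0.493, 0.231] pointing down, gripper open.
Joint ranges: [-157.81, 157.81], [-45, 120.19], [0.68, 151.7], [-89.99, 269.99], [4.06, 180], [-164.3, 164.3]. Speed limits (degrees/s): [127.2, 127.2, 159.86, 180, 180, 180].

## Interface

Orientations are given as [roll, pitch, yaw] about the fixed x, y, z axes, in that order (R = Rz(yaw) Ry(pitch) Rx(roll)).
In Python, from plant import arm, capture gives the robot as it stands.
- The arm moves only by the shell command python3 -m pendant 'ROWS'. ROWS is a JSON object of lists of equal length, an entry for each row: "grip": the opening, from -1 (shut) to 1 (fully open); "travel": the shift along the tool's x, y, z in cm, a list of three; "turn": the turn about the tool's z in degrees. A call has 1 to 20 rows; each row is the pose to reach, as a shift and turn from the pose measured when the call began, along the tool's axes at that moment; what a row does not reach only later rows make up. A row lasts 1/8 s, in which the tool goes at most 62.5 mm and 10.7 degrees, less where a joint would pass 70% of its speed; a pose out of reach is approached as far as the arm can. A call with a gripper value outside its range is refused whole. The fingers move at their own pace and stop on an object; the grip force is fixed at half the most. Time passes only in rows, so rows that repeat a pose let the fingers close. It gives the time, the measured TCP pose, the force and the opening at its end, in the units of the state.
- arm.get_state(): the state, without advancing time (a new reading comes with each control period).
- capture(name): name is "scene" or "top"; returns a dict with "frame" (480x640x3 uint8, blue, green, red), "K" (3x3 intrinsics, pixels), "rvec" (rotation vector, rad) and "tvec" (3), from world to camera coordinates, as OpenCV has them. Camera axes: x right, y down, z forward; pixel columns grow to the right and rows downward; lengths in m; the calibration is good to about 2 mm. A picture is of the moment at which its call begins. There is no depth.
- arm.job_done(): hands the job in, once; it reports no verdict.
The state is a dict: "t": time; "joint_positions": joint angles; "qd": joint speeds; "effort": joint torques, N m; "tcp_pos": TCP position; "orientation": TCP orientation; "force": force on the tool from outside, world axes, zero at the start; "wrist_torque": the same for the moment, N m; "width": finger opening in m.
Only numpy, scipy, OpenCV 4.12 (cv2) and the standard library are available. Lean on these libraries where they do the work, as an engineer would, in place of code of your own. Each camera call takes 0.05 s, during which the arm holds its last target.

## Task

The washed mincer plates on the chopping board have to be locked away: set the lock box's three dials to 5-2-4 (left to right as the robot sees them), slide the shutter fully open and sort the plates by the round opening: those that go through it belong in the box, those too wide for it go into the steel pan. When all the plates are sorted, close the shutter fully and turn at least one dial a whole number or more off the code, so that the box is locked. Leave the jar, the bowl and the brush where they are.

Things in the scene. Friction and masses are not known exactly. Their poses are not given: they have to be found in the camera images.
- lockbox: steel lock box 280 (x) x 250 (y) x 85 mm, fixed; origin at the centre of its underside, z up, x away from the robot, y to the left. On its flat top (deck): three dials in a row along y (75 mm apart, the middle one 88 mm nearer the robot and 6 mm right of the centre), the round opening, and the handle of the shutter that slides under the deck. Hollow under the opening: 160 x 240 mm, 64 mm deep
- dial_left (a joint): angle of the left (+y) code dial in rad: 0 = number 1, then 0.785 (45 degrees) per number, 6 = 3.927; end stops 0.1 beyond. Grows clockwise seen from above. At value v the nose of its finger bar points 1.963 - v rad from the box's x axis, counter-clockwise seen from above (v = 1.963: straight along x). No clicks; stays where left, about 0.05 N m to turn
- dial_mid (a joint): angle of the middle code dial in rad: 0 = number 1, then 0.785 (45 degrees) per number, 6 = 3.927; end stops 0.1 beyond. Grows clockwise seen from above. At value v the nose of its finger bar points 1.963 - v rad from the box's x axis, counter-clockwise seen from above (v = 1.963: straight along x). No clicks; stays where left, about 0.05 N m to turn
- dial_right (a joint): angle of the right (-y) code dial in rad: 0 = number 1, then 0.785 (45 degrees) per number, 6 = 3.927; end stops 0.1 beyond. Grows clockwise seen from above. At value v the nose of its finger bar points 1.963 - v rad from the box's x axis, counter-clockwise seen from above (v = 1.963: straight along x). No clicks; stays where left, about 0.05 N m to turn
- dial_left_grip (a point): left (+y) dial: on its axis, 17 mm above the deck. Steel disc 42 mm across, 5 mm high; on it a black finger bar 38 x 12 mm, 24 mm high (top 29 mm above the deck), with a white line from mid-top to the end called the nose, which points at the set number: 1 to 6, each engraved round the dial as a tick with that many dots. Take the angle from the joint
- dial_mid_grip (a point): middle dial: on its axis, 17 mm above the deck. Steel disc 42 mm across, 5 mm high; on it a black finger bar 38 x 12 mm, 24 mm high (top 29 mm above the deck), with a white line from mid-top to the end called the nose, which points at the set number: 1 to 6, each engraved round the dial as a tick with that many dots. Take the angle from the joint
- dial_right_grip (a point): right (-y) dial: on its axis, 17 mm above the deck. Steel disc 42 mm across, 5 mm high; on it a black finger bar 38 x 12 mm, 24 mm high (top 29 mm above the deck), with a white line from mid-top to the end called the nose, which points at the set number: 1 to 6, each engraved round the dial as a tick with that many dots. Take the angle from the joint
- shutter (a joint): travel of the shutter in m: 0 closed (covers the opening), 0.066 fully open; it slides along the box's +y to open. Friction about 2 N, stays where left. It can pass only while all three dials stand within about 10 degrees of the code 5-2-4; otherwise it stops after 2 to 6 mm. Fully open or closed it leaves the dials free to turn
- handle (a point): middle of the shutter's handle, a black bar 44 mm long (along the box's x), 12 mm wide (along y) and 24 mm high that stands 2 mm clear of the deck, its top 26 mm above the deck; this point is 14 mm above the deck and moves with the shutter
- bore (a point): centre of the round gauge opening, level with the deck: 57.5 mm across, with a 5 mm wide 45-degree lead-in (67.5 mm at the deck), deck 12 mm thick there; the closed shutter lies 14 mm below this point. In the box's frame it is 55 mm towards +x and 50 mm towards -y from the centre
- board: orange-brown chopping board 270 x 190 x 8 mm, fixed; origin at the centre of its underside, long side along x
- pan: low steel pan 240 x 170 mm, 30 mm high, walls and floor 3 mm, fixed; origin at the centre of its underside, long side along x
- plate_a: mincer plate, if present: a flat perforated steel disc 12 mm thick, 54 or 62 mm across (which of the two is not told), 0.12 to 0.25 kg, lying flat on the board at first; origin at the centre of its underside, z along its axis
- plate_b: mincer plate, if present: a flat perforated steel disc 12 mm thick, 54 or 62 mm across (which of the two is not told), 0.12 to 0.25 kg, lying flat on the board at first; origin at the centre of its underside, z along its axis
- plate_c: mincer plate, if present: a flat perforated steel disc 12 mm thick, 54 or 62 mm across (which of the two is not told), 0.12 to 0.25 kg, lying flat on the board at first; origin at the centre of its underside, z along its axis
- plate_d: mincer plate, if present: a flat perforated steel disc 12 mm thick, 54 or 62 mm across (which of the two is not told), 0.12 to 0.25 kg, lying flat on the board at first; origin at the centre of its underside, z along its axis
- plate_e: mincer plate, if present: a flat perforated steel disc 12 mm thick, 54 or 62 mm across (which of the two is not told), 0.12 to 0.25 kg, lying flat on the board at first; origin at the centre of its underside, z along its axis
- jar: bystander: glass marmalade jar 66 mm across, 85 mm high, upright; origin at the centre of its underside
- bowl: bystander: steel bowl of halved oranges, 210 mm across, origin at the centre of its underside
- brush: bystander: a brush lying on the table; origin under its middle
Not all that is in view belongs to the job. Leave any turquoise look-alike of the plate_c alone.

How it is judged (in metres and radians):
On the way, in this order (a step that is already met when the one before it is completed fails the run):
1. the three dials stand at the code 5-2-4 (value of joint dial_left between 2.8416 and 3.4416 rad and value of joint dial_mid between 0.4854 and 1.0854 rad and value of joint dial_right between 2.0562 and 2.6562 rad), for 0.2 s.
2. the shutter is fully open (value of joint shutter above 0.062 m), for 0.2 s.
3. every plate that passes the opening lies in the box, every other one in the pan, with the shutter still open (x of plate_a in the frame of lockbox between -0.03 and 0.14 m and y of plate_a in the frame of lockbox between -0.125 and 0.125 m and z of plate_a in the frame of lockbox between -0.005 and 0.062 m and x of plate_c in the frame of lockbox between -0.03 and 0.14 m and y of plate_c in the frame of lockbox between -0.125 and 0.125 m and z of plate_c in the frame of lockbox between -0.005 and 0.062 m and x of plate_d in the frame of lockbox between -0.03 and 0.14 m and y of plate_d in the frame of lockbox between -0.125 and 0.125 m and z of plate_d in the frame of lockbox between -0.005 and 0.062 m and x of plate_b in the frame of pan between -0.12 and 0.12 m and y of plate_b in the frame of pan between -0.085 and 0.085 m and z of plate_b in the frame of pan between -0.005 and 0.028 m and x of plate_e in the frame of pan between -0.12 and 0.12 m and y of plate_e in the frame of pan between -0.085 and 0.085 m and z of plate_e in the frame of pan between -0.005 and 0.028 m and value of joint shutter above 0.05 m), for 0.2 s.
4. the shutter is fully closed (value of joint shutter below 0.004 m), for 0.2 s.
At the end, for the whole second after the job is handed in: All 54 mm plates lie inside the lock box below its shutter, all 62 mm plates lie in the pan, at rest; the shutter is closed to within 4 mm and at least one dial stands 0.6 rad or more off its number of the code (x of plate_a in the frame of lockbox between -0.03 and 0.14 m and y of plate_a in the frame of lockbox between -0.125 and 0.125 m and z of plate_a in the frame of lockbox between -0.005 and 0.062 m and x of plate_c in the frame of lockbox between -0.03 and 0.14 m and y of plate_c in the frame of lockbox between -0.125 and 0.125 m and z of plate_c in the frame of lockbox between -0.005 and 0.062 m and x of plate_d in the frame of lockbox between -0.03 and 0.14 m and y of plate_d in the frame of lockbox between -0.125 and 0.125 m and z of plate_d in the frame of lockbox between -0.005 and 0.062 m and x of plate_b in the frame of pan between -0.12 and 0.12 m and y of plate_b in the frame of pan between -0.085 and 0.085 m and z of plate_b in the frame of pan between -0.005 and 0.028 m and x of plate_e in the frame of pan between -0.12 and 0.12 m and y of plate_e in the frame of pan between -0.085 and 0.085 m and z of plate_e in the frame of pan between -0.005 and 0.028 m and linear speed of each of plate_a, plate_b, plate_c, plate_d, plate_e below 0.03 m/s and value of joint shutter below 0.004 m and (value of joint dial_left below 2.5416 rad or value of joint dial_left above 3.7416 rad or value of joint dial_mid below 0.1854 rad or value of joint dial_mid above 1.3854 rad or value of joint dial_right below 1.7562 rad or value of joint dial_right above 2.9562 rad)); the robot touches nothing.
It fails at once if the marmalade jar is moved more than 4 cm (distance of jar from where it was at the start of the episode above 0.04 m).
It fails at once if the bowl of halved oranges is moved more than 4 cm (distance of bowl from where it was at the start of the episode above 0.04 m).
It fails at once if the brush is moved more than 4 cm (distance of brush from where it was at the start of the episode above 0.04 m).
It fails at once if the marmalade jar is tipped over (angle between jar's own z axis and vertical above 0.5 rad).
It fails at once if the bowl of halved oranges is tipped over (angle between bowl's own z axis and vertical above 0.5 rad).
Of plate_a, plate_b, plate_c, plate_d, plate_e only 3 to 4 are there at a start; the rules pass over those that are not, and their reading is None.
At some moment in a run one of plate_a, plate_b, plate_c, plate_d, plate_e may be knocked a few centimetres aside while the robot is not near it.
It also fails if it takes over 210 s, if anything falls off the work surface, if the arm or the gripper's body presses on something with over 40 N, if the wrist force passes 120 N, or if a joint passes its speed limit or range.

## Working session

There is one attempt and no reset: what is moved stays moved. The work goes in short steps, Python scripts to look and compute and a shell command to move; the robot and the scene stay as the last step left them, time stands still between calls to the robot, and variables do not carry over. Pictures are saved under pics/ and viewed, and the job is handed in when it is done.

```bash
ls; mkdir -p pics
python3 - <<'E'
from plant import arm, capture
import cv2
print(arm.get_state())
for n in("scene","top"):
    c=capture(n); cv2.imwrite(f"pics/{n}0.png",c["frame"]); print(n,c["K"].tolist(),c["rvec"],c["tvec"])
E
```

```text
pics
{'t': 0.0, 'joint_positions': array([ 5.88071937e+01,  2.01251260e+01,  9.46763586e+01,  1.48830002e-03,
        6.52666396e+01, -4.84687111e+00]), 'qd': array([ 0.01143522, -0.01324456, -0.00301142,  0.05906877, -0.01082664,
       -0.07713088]), 'effort': array([ 5.66251802e-04, -5.06099975e+01, -2.91411120e+01, -1.12008938e-04,
        4.44263263e-03, -5.64740139e-05]), 'tcp_pos': array([0.24388106, 0.49260396, 0.23075481]), 'orientation': array([-1.79992898e+02,  6.77664122e-02,  6.36534455e+01]), 'force': array([-0.15815172, -0.10726773,  0.12817521]), 'wrist_torque': array([-0.00549814, -0.0329239 ,  0.05701768]), 'width': 0.08564939284642464}
scene [[583.1708382616771, 0.0, 317.01191723572765], [0.0, 583.1708382616771, 234.94170673804885], [0.0, 0.0, 1.0]] [ 1.30633463  2.26872198 -0.88471604] [ 0.25466199 -0.25913581  1.93773666]
top [[487.1118664424478, 0.0, 325.81539343055897], [0.0, 487.1118664424478, 236.96439187350023], [0.0, 0.0, 1.0]] [ 2.20418236 -2.15401163  0.05145644] [0.01021242 0.52328993 1.27378731]
```

View pics/scene0.png

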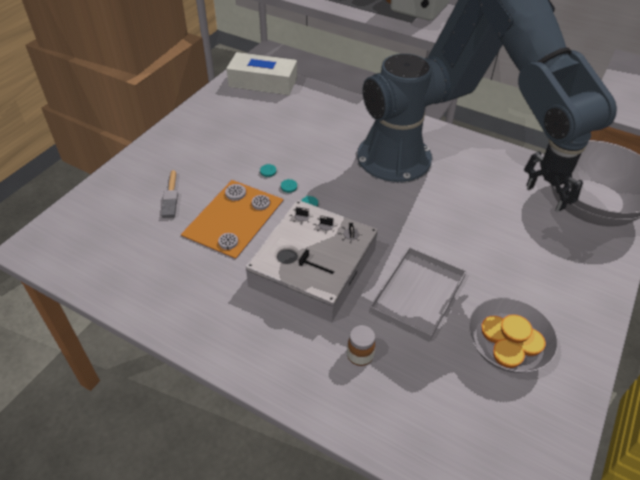

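View pics/top0.png

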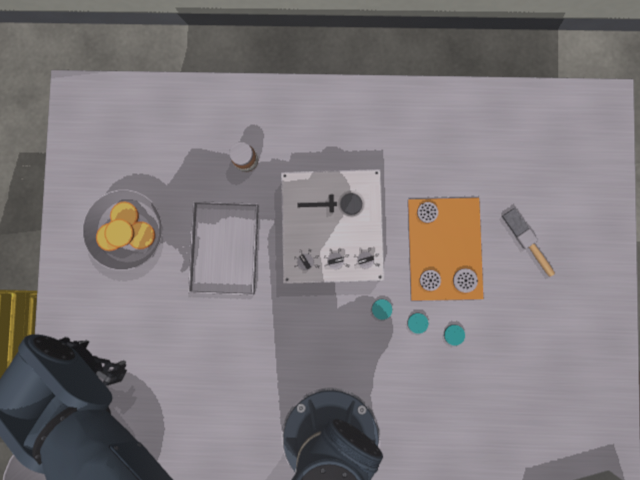

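The top view shows the box at (332,227), the board at (446,248) with three steel plates at (428,211), (430,280) and (465,280), the pan at (225,248), jar (243,156), bowl (122,230) and brush (528,240). Possible confusions with plates are the three turquoise discs at (382,309), (418,322) and (455,334), which I leave alone. The targets are the three steel plates on the board. Next come close crops.

```bash
cat > h.py <<'E'
import cv2,numpy as np
from plant import arm,capture
def ray(c,uv):
    R,_=cv2.Rodrigues(np.array(c["rvec"])); t=np.array(c["tvec"]).ravel()
    p=cv2.undistortPoints(np.array([[uv]],float),np.array(c["K"]),None).ravel()
    return -R.T@t, R.T@np.array([p[0],p[1],1.])
def onz(c,uv,z):
    o,d=ray(c,uv); return o+d*(z-o[2])/d[2]
def proj(c,P):
    q,_=cv2.projectPoints(np.array([P],float),np.array(c["rvec"]),np.array(c["tvec"]),np.array(c["K"]),None); return q.ravel()
def crop(c,x0,y0,x1,y1,s,name):
    im=cv2.resize(c["frame"][y0:y1,x0:x1],None,fx=s,fy=s,interpolation=cv2.INTER_CUBIC); cv2.imwrite("pics/"+name,im)
E
python3 - <<'E'
from h import *
c=capture("top"); s=capture("scene")
crop(c,270,160,395,290,4,"box1.png"); crop(c,400,190,490,306,5,"board1.png"); crop(s,180,150,390,320,3.5,"sc1.png")
E
```

```text
(no output)
```

View pics/box1.png

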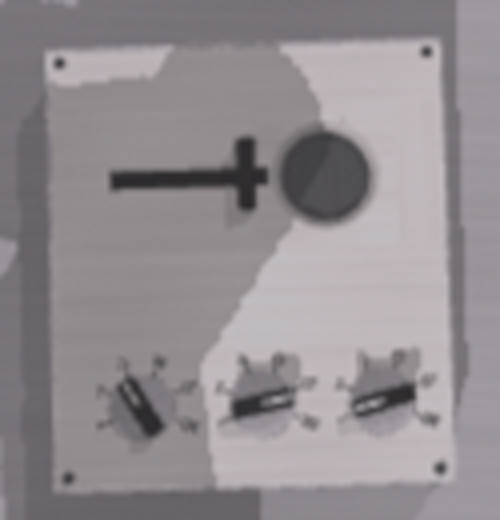

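View pics/board1.png

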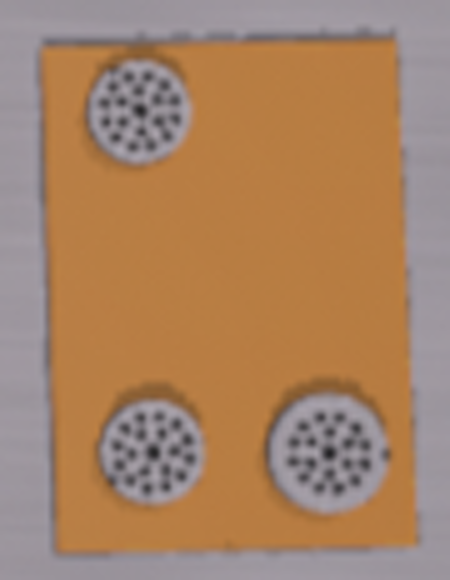

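View pics/sc1.png

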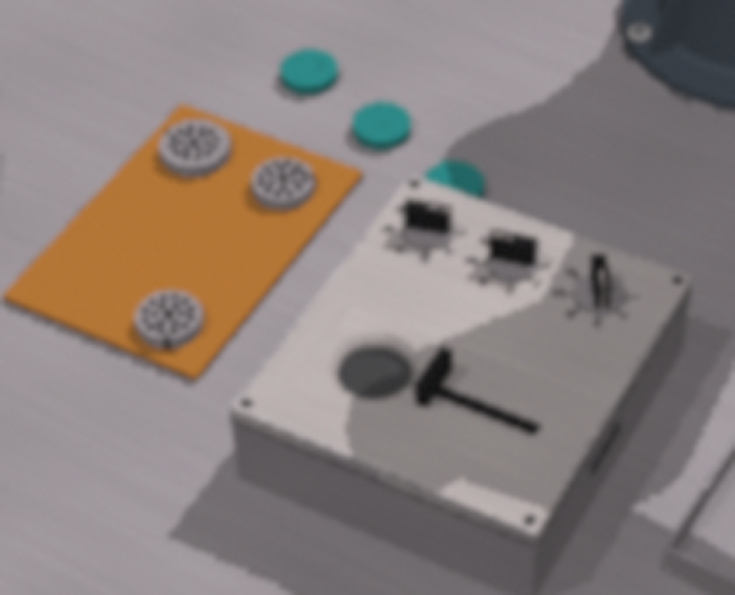

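Run:
```python
from h import *
c=capture("top"); crop(c,290,240,385,275,8,"dials1.png")
s=capture("scene"); crop(s,285,195,365,245,9,"dials2.png")
# plates & points
g=cv2.resize(c["frame"],None,fx=4,fy=4,interpolation=cv2.INTER_CUBIC)
hsv=cv2.cvtColor(g,cv2.COLOR_BGR2HSV)
o=((hsv[...,1]>110)&(hsv[...,0]<25)).astype(np.uint8)*255
roi=np.zeros_like(o); roi[760:1220,1600:1960]=255
cs,_=cv2.findContours(o&roi,cv2.RETR_CCOMP,cv2.CHAIN_APPROX_NONE)
for k in cs:
    a=cv2.contourArea(k)
    if a>1500: r=cv2.minAreaRect(k);print("orange",a,np.array(r[0])/4,np.array(r[1])/4,r[2])
grey=((hsv[...,1]<60)&(hsv[...,2]>110)).astype(np.uint8)*255
m=cv2.morphologyEx(cv2.bitwise_and(grey,roi),cv2.MORPH_OPEN,np.ones((3,3)))
cs,_=cv2.findContours(m,cv2.RETR_EXTERNAL,cv2.CHAIN_APPROX_NONE)
for k in cs:
    a=cv2.contourArea(k)
    if 2000<a<12000:
        e=cv2.fitEllipse(cv2.convexHull(k)); uv=(np.array(e[0])-1.5)/4; P=onz(c,uv,.020)
        cam,_=ray(c,uv)
        print("plate",uv.round(1),P.round(4),"diam mm",np.array(e[1])/4/487.1*(cam[2]-.02)*1000)
# corners
for n,uv in dict(tl=(270+59/4,160+63/4),tr=(270+427/4,160+52/4),bl=(270+68/4,160+478/4),br=(270+440/4,160+468/4),bore=(270+325/4,160+177/4)).items():
    print(n,onz(c,uv,.085).round(4))
```

```text
orange 114623.0 [445.70910645 249.18461609] [101.7307663   71.78969574] 88.2180404663086
orange 6049.5 [430.25  280.375] [22.   21.75] 0.0
orange 7918.0 [465.5 280.5] [25. 25.] 0.0
orange 5902.0 [427.72506714 212.32501221] [21.57805443 21.80166245] 63.43495178222656
tl [0.6717 0.1288 0.085 ]
tr [ 0.6834 -0.104   0.085 ]
bl [0.4098 0.1155 0.085 ]
br [ 0.4215 -0.1165  0.085 ]
bore [ 0.6025 -0.0412  0.085 ]
```

View pics/dials1.png

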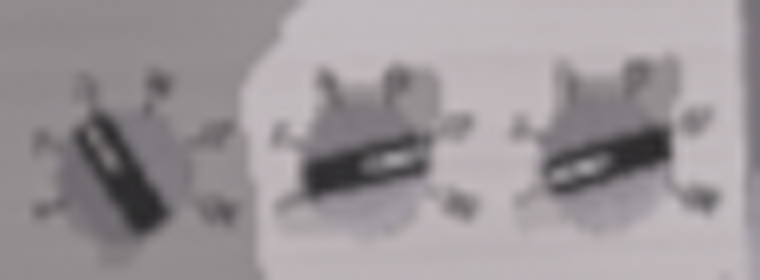

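View pics/dials2.png

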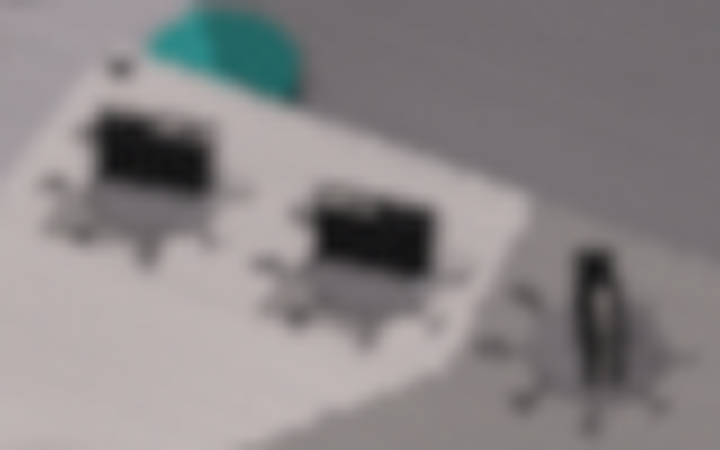

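The left dial's nose points up-left, at about number 2–3. The middle nose points right, near 5, and the right nose points left, near 1. Next I compute the box frame, the dial bar angles and the plate positions.

```bash
cat >> h.py <<'E'
YAW=np.deg2rad(2.86); C=np.array([0.5466,0.0060])
def b2w(x,y): return C+np.array([np.cos(YAW)*x-np.sin(YAW)*y,np.sin(YAW)*x+np.cos(YAW)*y])
def plates(c):
    g=cv2.resize(c["frame"],None,fx=4,fy=4,interpolation=cv2.INTER_CUBIC)
    hsv=cv2.cvtColor(g,cv2.COLOR_BGR2HSV)
    o=((hsv[...,1]>110)&(hsv[...,0]<25)).astype(np.uint8)*255
    o[:720]=0;o[1260:]=0;o[:,:1560]=0;o[:,2000:]=0
    cs,_=cv2.findContours(o,cv2.RETR_EXTERNAL,cv2.CHAIN_APPROX_NONE)
    k=max(cs,key=cv2.contourArea); b=np.zeros_like(o); cv2.drawContours(b,[cv2.convexHull(k)],-1,255,-1)
    b=cv2.erode(b,np.ones((9,9)))
    m=((hsv[...,1]<75)&(hsv[...,2]>90)&(b>0)).astype(np.uint8)*255
    m=cv2.morphologyEx(m,cv2.MORPH_CLOSE,np.ones((11,11)))
    m=cv2.morphologyEx(m,cv2.MORPH_OPEN,np.ones((9,9)))
    out=[]
    for k in cv2.findContours(m,cv2.RETR_EXTERNAL,cv2.CHAIN_APPROX_NONE)[0]:
        if cv2.contourArea(k)>2500:
            h=cv2.convexHull(k);e=cv2.fitEllipse(h);uv=(np.array(e[0])-1.5)/4
            cam,_=ray(c,uv); out.append((uv.round(1),onz(c,uv,.02)[:2].round(4),(np.array(e[1])/4/487.1*(cam[2]-.02)*1000).round(1)))
    return out
def dialang(c):
    r={}
    for n,y in (("L",.069),("M",-.006),("R",-.081)):
        P=b2w(-.088,y); cu=proj(c,[*P,.085+.029])
        g=c["frame"].max(axis=2); pts=[]
        for v in range(int(cu[1])-10,int(cu[1])+11):
            for u in range(int(cu[0])-10,int(cu[0])+11):
                if (u-cu[0])**2+(v-cu[1])**2<8**2:
                    w=max(0,90-float(g[v,u])); 
                    if w>0: pts.append((u,v,w))
        pts=np.array(pts); W=np.array([onz(c,p[:2],.114)[:2] for p in pts]); w=pts[:,2]
        m=(W*w[:,None]).sum(0)/w.sum(); S=((W-m)*w[:,None]).T@(W-m); ev,V=np.linalg.eigh(S); d=V[:,1]
        r[n]=(P.round(4),m.round(4),np.degrees(np.arctan2(d[1],d[0])).round(1))
    return r
E
python3 - <<'E'
from h import *
c=capture("top");s=capture("scene")
for p in plates(c): print(*p)
for k,v in dialang(c).items(): print(k,*v)
print("cam",ray(c,(320,240))[0])
for p in [(.055,-.05,.085),(.125,.11,.085),(.125,-.11,.085),(-.125,-.11,.085)]:
    print(p,proj(s,[*b2w(p[0],p[1]),p[2]]),proj(c,[*b2w(p[0],p[1]),p[2]]))
# handle (top crop 4x at 246,172), z=.111 ; pan
print("handle",onz(c,(270+245.5/4,160+173/4),.111), "expected box y", )
print("pan",[onz(c,u,.03).round(3) for u in [(194,204),(258,205),(190,293),(256,294)]])
print("jar",onz(c,(243,150),.085),"bowl",onz(c,(122,230),.05))
E
```

```text
[430.  279.9] [ 0.4162 -0.2533] [55.2 55.8]
[465.1 280.1] [ 0.4179 -0.3448] [63.4 64.5]
[427.3 211.9] [ 0.5952 -0.2446] [54.5 55.1]
L [0.4553 0.0705] [0.4527 0.0687] -148.1
M [ 0.459  -0.0044] [0.4586 0.0017] 106.0
R [ 0.4628 -0.0793] [ 0.4655 -0.0833] 108.2
cam [ 0.4386915  -0.00231743  1.30537932]
(0.055, -0.05, 0.085) [286.12677008 253.4365504 ] [351.26966851 203.65729327]
(0.125, 0.11, 0.085) [329.05408799 295.00296057] [287.30701144 178.03499448]
(0.125, -0.11, 0.085) [252.59214198 263.43738174] [374.1898058  175.48363144]
(-0.125, -0.11, 0.085) [298.47774056 203.80150617] [377.48551218 274.64175276]
handle [0.60047373 0.00871438 0.111     ] expected box y
pan [array([0.602, 0.373, 0.03 ]), array([0.603, 0.203, 0.03 ]), array([0.367, 0.374, 0.03 ]), array([0.369, 0.201, 0.03 ])]
jar [0.73581437 0.23725662 0.085     ] bowl [0.52703513 0.55289885 0.05      ]
```

```bash
cat >> h.py <<'E'
def to(x,y,z,yaw):
    s=arm.get_state(); p=np.array(s["tcp_pos"]); R=cv2.Rodrigues(np.zeros(3))[0]
    from scipy.spatial.transform import Rotation as Ro
    Rm=Ro.from_euler("xyz",s["orientation"],degrees=True)
    d=Rm.inv().apply(np.array([x,y,z])-p)*100
    yw=s["orientation"][2]; t=-((yaw-yw+180)%360-180)
    print("t",round(s["t"],2),"tcp",p.round(4),"rpy",np.round(s["orientation"],1),"w",round(s["width"],4),"F",np.round(s["force"],1),"\n -> travel cm",d.round(2).tolist(),"turn",round(t,1),"j6 now",round(s["joint_positions"][5],1))
E
python3 -c "
from h import *
to(.4553,.0705,.2,121.9)"
```

```text
t 0.4 tcp [0.244  0.4929 0.2312] rpy [180.    0.   63.7] w 0.0856 F [-0.6  0.4 -0.2] 
 -> travel cm [-28.47, 37.68, 3.13] turn -58.2 j6 now -4.8
```

```bash
python3 -m pendant '{"grip":[-0.2,-0.2,-0.2,-0.2,-0.2,-0.2,-0.2,-0.2,-0.2,-0.2,-0.2],"travel":[[-3.5,4.7,0.3],[-7,9.4,0.7],[-10.5,14.1,1.1],[-14,18.8,1.5],[-17.5,23.5,2],[-21,28,2.4],[-24.5,32.5,2.8],[-28.5,37.7,3.1],[-28.5,37.7,3.1],[-28.5,37.7,3.1],[-28.5,37.7,3.1]],"turn":[-8,-16,-24,-32,-40,-48,-54,-58.2,-58.2,-58.2,-58.2]}'
python3 - <<'E'
from h import *
to(.4553,.0705,.094,121.9)
s=capture("scene"); crop(s,270,100,400,250,5,"sc2.png")
E
```

```text
t: 1.78
tcp_pos: [0.455, 0.0712, 0.2003]
orientation: [-180.0, -0.0, 121.9]
force: [-0.2, 0.1, 0.7]
width: 0.0345
t 1.77 tcp [0.455  0.0712 0.2003] rpy [-180.    -0.   121.9] w 0.0345 F [-0.2  0.1  0.7] 
 -> travel cm [-0.08, -0.01, 10.63] turn 0.0 j6 now -118.8
```

View pics/sc2.png

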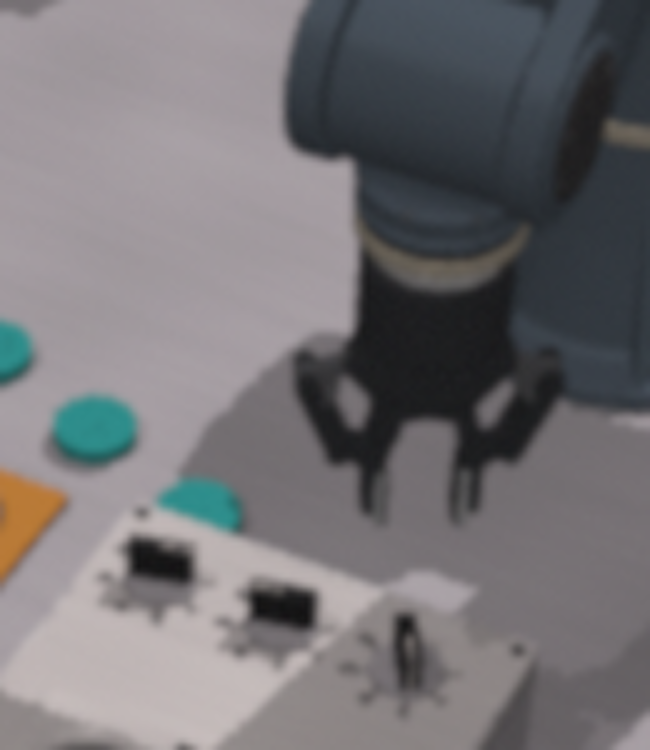

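```bash
python3 -m pendant '{"grip":[-0.2,-0.2,-0.2,-0.2,-1,-1,-1,-1],"travel":[[-0.05,0,4],[-0.05,0,8],[-0.05,0,10.6],[-0.05,0,10.6],[-0.05,0,10.6],[-0.05,0,10.6],[-0.05,0,10.6],[-0.05,0,10.6]],"turn":[0,0,0,0,0,0,0,0]}'
python3 - <<'E'
from h import *
to(.4553,.0705,.094,25.4)
E
```

```text
t: 2.82
tcp_pos: [0.4556, 0.0717, 0.0957]
orientation: [179.9, -0.0, 121.9]
force: [-1.7, 6.5, 2.7]
width: 0.0106
t 2.83 tcp [0.4556 0.0717 0.0957] rpy [179.9  -0.  121.9] w 0.0106 F [-1.7  6.5  2.7] 
 -> travel cm [-0.08, -0.09, 0.17] turn 96.5 j6 now -118.9
```

```bash
python3 -m pendant '{"grip":[-1,-1,-1,-1,-1,-1,-1,-1,-1,-1,-1,-1,-1],"travel":[[0.1,0,0],[0.1,0,0],[0.1,0,0],[0.1,0,0],[0.1,0,0],[0.1,0,0],[0.1,0,0],[0.1,0,0],[0.1,0,0],[0.1,0,0],[0.1,0,0],[0.1,0,0],[0.1,0,0]],"turn":[9,18,27,36,45,54,63,72,81,90,96.5,96.5,96.5]}'
python3 - <<'E'
from h import *
to(.4553,.0715,.094,25.4)
E
```

```text
t: 4.45
tcp_pos: [0.4561, 0.0743, 0.0959]
orientation: [-179.9, -0.3, 25.4]
force: [9.8, 16.7, -22.7]
width: 0.0106
t 4.45 tcp [0.4561 0.0743 0.0959] rpy [-179.9   -0.3   25.4] w 0.0106 F [  9.8  16.7 -22.7] 
 -> travel cm [-0.19, 0.22, 0.19] turn -0.0 j6 now -22.3
```

```bash
python3 -m pendant '{"grip":[-0.2,-0.2,-0.2,-0.2,-0.2,-0.2,-0.2],"travel":[[0,0,0],[0,0,0],[0,0,0],[0,0,-3],[0,0,-7],[0,0,-10],[0,0,-10]],"turn":[0,0,0,0,0,0,0]}'
python3 - <<'E'
from h import *
to(.459,-.0044,.2,16)
s=capture("scene"); crop(s,270,180,400,260,6,"sc3.png")
E
```

```text
t: 5.32
tcp_pos: [0.4566, 0.0738, 0.1981]
orientation: [180.0, -0.6, 25.4]
force: [-0.2, 0.2, -0.1]
width: 0.0345
t 5.33 tcp [0.4566 0.0738 0.1981] rpy [180.   -0.6  25.4] w 0.0345 F [-0.2  0.2 -0.1] 
 -> travel cm [-3.14, 7.17, -0.22] turn 9.4 j6 now -22.2
```

View pics/sc3.png

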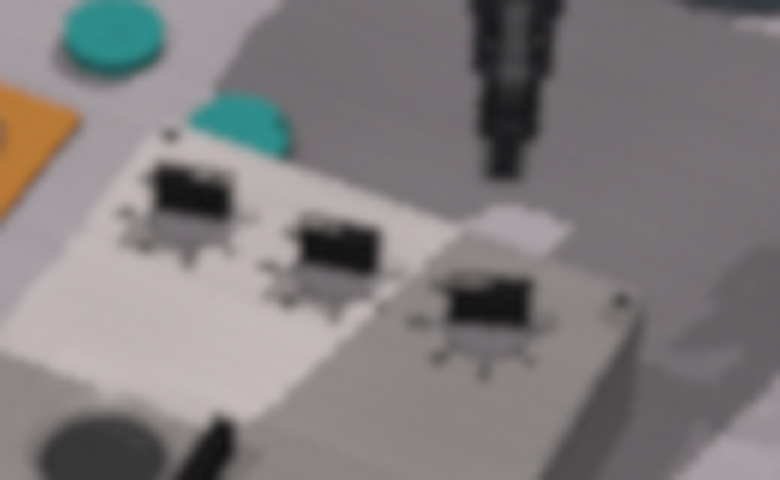

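Run:
```python
from h import *
c=capture("top");s=capture("scene")
def tri(a,b):
    o1,d1=ray(c,a);o2,d2=ray(s,b)
    A=np.stack([d1,-d2],1); k=np.linalg.lstsq(A,o2-o1,rcond=None)[0]
    p,q=o1+k[0]*d1,o2+k[1]*d2
    return ((p+q)/2).round(4),round(np.linalg.norm(p-q)*1000,1)
def refine(im,uv,r=4):
    g=cv2.cvtColor(im["frame"],cv2.COLOR_BGR2GRAY).astype(float);u0,v0=map(int,np.round(uv))
    w=g[v0-r:v0+r+1,u0-r:u0+r+1]; k=np.clip(np.median(w)-15-w,0,None); V,U=np.mgrid[v0-r:v0+r+1,u0-r:u0+r+1]
    return np.array([(U*k).sum(),(V*k).sum()])/k.sum()
T=[(284.4,175.5),(376.5,172.7),(286.7,279.2),(379.7,276.7)]
S=[(331.4,298.6),(250,265.1),(374.3,230),(298,202.3)]
for a,b in zip(T,S):
    a,b=refine(c,a),refine(s,b); print(a.round(1),b.round(1),tri(a,b),onz(c,a,.085).round(4),onz(s,b,.085).round(4))
```

```text
[284.9 175.2] [331. 302.] (array([0.6748, 0.1311, 0.0728]), np.float64(3.2)) [0.6732 0.1284 0.085 ] [0.6821 0.1366 0.085 ]
[376.1 172.4] [249.5 265.6] (array([ 0.6854, -0.1023,  0.0824]), np.float64(0.8)) [ 0.685  -0.1024  0.085 ] [ 0.6869 -0.1005  0.085 ]
 ** On entry to DLASCL parameter number  4 had an illegal value
 ** On entry to DLASCL parameter number  4 had an illegal value
 ** On entry to DLASCL parameter number  4 had an illegal value
 ** On entry to DLASCL parameter number  4 had an illegal value
 ** On entry to DLASCL parameter number  5 had an illegal value
 ** On entry to DLASCL parameter number  4 had an illegal value<stdin>:11: RuntimeWarning: invalid value encountered in divide
Traceback (most recent call last):
numpy.linalg.LinAlgError: SVD did not converge in Linear Least Squares
```

```bash
sed -i 's/C=np.array(\[0.5466,0.0060\])/C=np.array([0.548,0.0085])/' h.py; python3 -c "
from h import *
print(b2w(-.088,.069),b2w(-.088,-.006),b2w(-.088,-.081),b2w(.055,-.05))
to(*b2w(-.088,-.006),.2,16)"
```

```text
[0.45666681 0.07302324] [ 0.46040898 -0.00188335] [ 0.46415116 -0.07678993] [ 0.60542628 -0.03869346]
t 5.47 tcp [0.4552 0.0738 0.1953] rpy [-179.9   -0.3   25.4] w 0.0343 F [-0.9  0.1 -0.4] 
 -> travel cm [-2.77, 7.06, -0.5] turn 9.4 j6 now -22.2
```

```bash
python3 -m pendant '{"grip":[-0.2,-0.2,-0.2,-0.2,-0.2,-0.2,-0.2,-0.2,-0.2,-1,-1,-1,-1],"travel":[[-1.4,3.5,0],[-2.8,7.05,0],[-2.8,7.05,0],[-2.8,7.05,0],[-2.8,7.05,4],[-2.8,7.05,8],[-2.8,7.05,10.1],[-2.8,7.05,10.1],[-2.8,7.05,10.1],[-2.8,7.05,10.1],[-2.8,7.05,10.1],[-2.8,7.05,10.1],[-2.8,7.05,10.1]],"turn":[5,9.4,9.4,9.4,9.4,9.4,9.4,9.4,9.4,9.4,9.4,9.4,9.4]}'
python3 -c "
from h import *
to(*b2w(-.088,-.006),.094,157)"
```

```text
t: 7.1
tcp_pos: [0.4609, -0.0015, 0.095]
orientation: [-179.9, -0.3, 16.0]
force: [-1.3, 1.6, 7.6]
width: 0.0103
t 7.1 tcp [ 0.4609 -0.0015  0.095 ] rpy [-179.9   -0.3   16. ] w 0.0103 F [-1.3  1.6  7.6] 
 -> travel cm [-0.06, 0.03, 0.1] turn -141.0 j6 now -22.4
```

```bash
python3 -m pendant '{"grip":[-1,-1,-1,-1,-1,-1,-1,-1,-1,-1,-1,-1,-1,-1,-1,-0.2,-0.2,-0.2,-0.2,-0.2],"travel":[[0,0,0],[0,0,0],[0,0,0],[0,0,0],[0,0,0],[0,0,0],[0,0,0],[0,0,0],[0,0,0],[0,0,0],[0,0,0],[0,0,0],[0,0,0],[0,0,0],[0,0,0],[0,0,0],[0,0,0],[0,0,-4],[0,0,-9],[0,0,-9]],"turn":[-10,-20,-30,-40,-50,-60,-70,-80,-90,-100,-110,-120,-130,-140,-140,-140,-140,-140,-140,-140]}'
python3 -c "
from h import *
to(*b2w(-.088,-.081),.185,18.2)
s=capture('scene'); crop(s,270,180,400,260,6,'sc4.png')"
```

```text
t: 9.6
tcp_pos: [0.4622, -0.0019, 0.1883]
orientation: [179.6, 0.5, 156.0]
force: [0.2, -0.1, -1.0]
width: 0.0341
t 9.6 tcp [ 0.4622 -0.0019  0.1883] rpy [179.6   0.5 156. ] w 0.0341 F [ 0.2 -0.1 -1. ] 
 -> travel cm [-3.22, -6.76, 0.31] turn 137.8 j6 now -162.3
```

View pics/sc4.png

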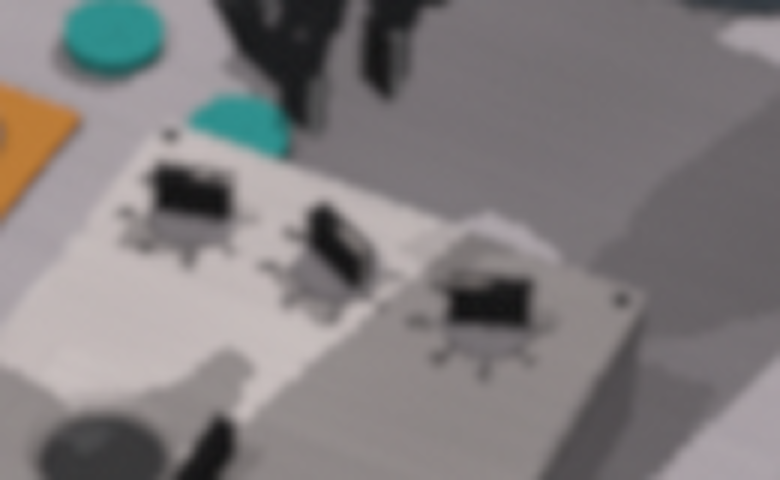

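```bash
python3 -m pendant '{"grip":[-0.2,-0.2,-0.2,-0.2,-0.2,-0.2,-0.2,-0.2,-0.2,-0.2,-0.2,-0.2,-0.2,-0.2,-0.2,-0.2],"travel":[[-0.4,-0.8,0],[-0.8,-1.6,0],[-1.2,-2.4,0],[-1.6,-3.2,0],[-2,-4,0],[-2.4,-4.8,0],[-2.8,-5.6,0.1],[-3.2,-6.4,0.3],[-3.2,-6.75,0.3],[-3.2,-6.75,0.3],[-3.2,-6.75,0.3],[-3.2,-6.75,0.3],[-3.2,-6.75,0.3],[-3.2,-6.75,0.3],[-3.2,-6.75,0.3],[-3.2,-6.75,0.3]],"turn":[10,20,30,40,50,60,70,80,90,100,110,120,130,137.8,137.8,137.8]}'
python3 -c "
from h import *
to(*b2w(-.088,-.081),.094,18.2)"
```

```text
t: 11.65
tcp_pos: [0.4626, -0.0763, 0.1825]
orientation: [-179.9, -0.5, 18.4]
force: [0.3, -0.1, 0.9]
width: 0.0339
t 11.65 tcp [ 0.4626 -0.0763  0.1825] rpy [-179.9   -0.5   18.4] w 0.0339 F [ 0.3 -0.1  0.9] 
 -> travel cm [0.06, 0.1, 8.85] turn 0.2 j6 now -33.8
```

```bash
python3 -m pendant '{"grip":[-0.2,-0.2,-0.2,-0.2,-0.2,-1,-1,-1,-1],"travel":[[0.1,0.1,3],[0.1,0.1,6],[0.1,0.1,8.85],[0.1,0.1,8.85],[0.1,0.1,8.85],[0.1,0.1,8.85],[0.1,0.1,8.85],[0.1,0.1,8.85],[0.1,0.1,8.85]],"turn":[0,0,0,0,0,0,0,0,0]}'
python3 -c "
from h import *
to(*b2w(-.088,-.081),.094,-109.6)"
```

```text
t: 12.78
tcp_pos: [0.4649, -0.0769, 0.0952]
orientation: [-180.0, -0.5, 18.4]
force: [-3.4, -0.6, 8.3]
width: 0.0107
t 12.78 tcp [ 0.4649 -0.0769  0.0952] rpy [-180.    -0.5   18.4] w 0.0107 F [-3.4 -0.6  8.3] 
 -> travel cm [-0.07, -0.03, 0.12] turn 128.0 j6 now -33.9
```

```bash
python3 -m pendant '{"grip":[-1,-1,-1,-1,-1,-1,-1,-1,-1,-1,-1,-1,-1,-1,-0.2,-0.2,-0.2,-0.2,-0.2,-0.2],"travel":[[0,0,0],[0,0,0],[0,0,0],[0,0,0],[0,0,0],[0,0,0],[0,0,0],[0,0,0],[0,0,0],[0,0,0],[0,0,0],[0,0,0],[0,0,0],[0,0,0],[0,0,0],[0,0,0],[0,0,-4],[0,0,-9],[0,0,-9],[0,0,-9]],"turn":[10,20,30,40,50,60,70,80,90,100,110,120,128,128,128,128,128,128,128,128]}'
python3 -c "
from h import *
to(*b2w(.055,0.0),.2,-87)
s=capture('scene'); crop(s,270,180,400,260,6,'sc5.png')"
```

```text
t: 15.28
tcp_pos: [0.4638, -0.077, 0.1848]
orientation: [-179.6, 0.3, -109.6]
force: [0.3, 0.1, -1.0]
width: 0.0339
t 15.28 tcp [ 0.4638 -0.077   0.1848] rpy [-179.6    0.3 -109.6] w 0.0339 F [ 0.3  0.1 -1. ] 
 -> travel cm [-12.98, -10.16, -1.37] turn -22.6 j6 now 94.1
```

View pics/sc5.png

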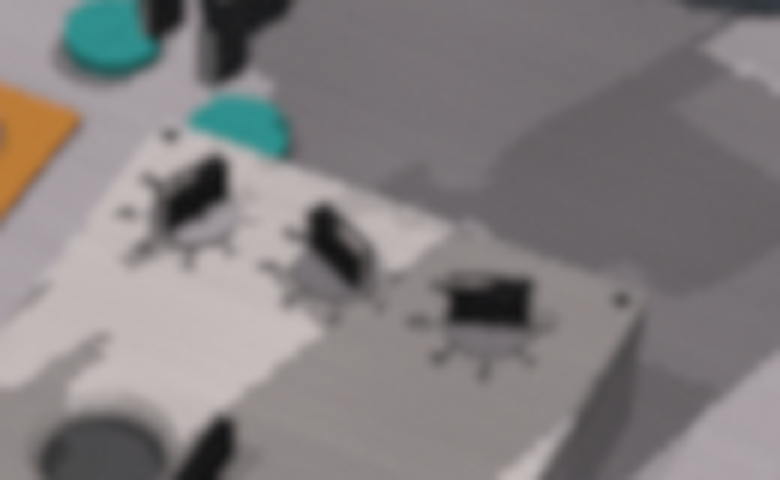

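```bash
python3 -m pendant '{"grip":[-0.2,-0.2,-0.2,-0.2,-0.2,-0.2,-0.2],"travel":[[-4.3,-3.4,-0.3],[-8.6,-6.8,-0.6],[-13,-10.2,-0.6],[-13,-10.2,-0.6],[-13,-10.2,-0.6],[-13,-10.2,-0.6],[-13,-10.2,-0.6]],"turn":[-8,-16,-22.5,-22.5,-22.5,-22.5,-22.5]}'
python3 -c "
from h import *
to(*b2w(.055,0.0),.0915,-87.1)"
```

```text
t: 16.2
tcp_pos: [0.6028, 0.0107, 0.1918]
orientation: [-179.6, 0.2, -87.1]
force: [0.5, 0.4, 0.3]
width: 0.0343
t 16.2 tcp [0.6028 0.0107 0.1918] rpy [-179.6    0.2  -87.1] w 0.0343 F [0.5 0.4 0.3] 
 -> travel cm [-0.02, 0.06, 10.03] turn -0.0 j6 now 83.5
```

```bash
python3 -m pendant '{"grip":[-0.2,-0.2,-0.2,-0.2,-0.2,-1,-1,-1,-1],"travel":[[0,0,4],[0,0,8],[0,0,10],[0,0,10],[0,0,10],[0,0,10],[0,0,10],[0,0,10],[0,0,10]],"turn":[0,0,0,0,0,0,0,0,0]}'
python3 -c "
from h import *
to(*b2w(.055,0.066),.0915,-87.1)"
```

```text
t: 17.32
tcp_pos: [0.604, 0.0113, 0.0931]
orientation: [-179.5, 0.2, -87.1]
force: [-0.9, 1.5, 5.8]
width: 0.0105
t 17.32 tcp [0.604  0.0113 0.0931] rpy [-179.5    0.2  -87.1] w 0.0105 F [-0.9  1.5  5.8] 
 -> travel cm [-6.6, 0.11, 0.18] turn -0.0 j6 now 83.5
```

```bash
python3 -m pendant '{"grip":[-1,-1,-1,-1],"travel":[[-0.4,0,0],[-0.8,0,0],[-1,0,0],[-1,0,0]],"turn":[0,0,0,0]}'
```

```text
t: 17.82
tcp_pos: [0.6034, 0.0217, 0.0932]
orientation: [-179.5, 0.2, -87.1]
force: [-0.0, 0.8, -2.1]
width: 0.0106
```

```bash
python3 -m pendant '{"grip":[-1,-1,-1,-1,-1,-1,-1,-1,-1,-1],"travel":[[-1,0,0],[-2,0,0],[-3,0,0],[-4,0,0],[-4.8,0,0],[-5.2,0,0],[-5.5,0,0],[-5.7,0,0],[-5.7,0,0],[-5.7,0,0]],"turn":[0,0,0,0,0,0,0,0,0,0]}'
python3 -c "
from h import *
c=capture('top'); crop(c,270,160,395,290,5,'box2.png')"
```

```text
t: 19.08
tcp_pos: [0.6006, 0.0773, 0.0932]
orientation: [-179.5, 0.1, -87.1]
force: [0.6, -9.4, -6.7]
width: 0.0104
```

View pics/box2.png

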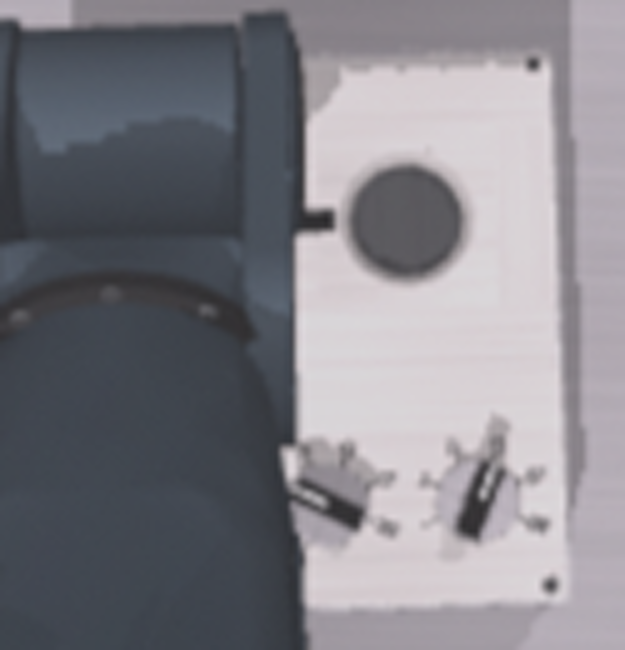

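```bash
python3 -m pendant '{"grip":[-0.2,-0.2,-0.2,0.5,1,1,1,1,1,1,1,1,1,1,1,1,1],"travel":[[0,0,0],[0,0,0],[0,0,-3],[0,0,-8],[0,0,-12],[4,3,-12],[8,6,-12],[12,8,-12],[16,10,-12],[20,12,-12],[24,14,-12],[28,16,-12],[33,17,-12],[33,18,-12],[33,18.5,-12],[33,18.5,-12],[33,18.5,-12]],"turn":[0,0,0,0,0,-8,-16,-24,-32,-40,-48,-56,-64,-72,-80,-87,-87]}'
python3 - <<'E'
from h import *
c=capture("top")
to(.4172,-.2513,.007,0)
cv2.imwrite("pics/t6.png",c["frame"])
for p in plates(c): print(*p)
E
```

```text
t: 21.25
tcp_pos: [0.4314, -0.2617, 0.2112]
orientation: [-179.9, -0.5, -0.2]
force: [-0.4, -0.3, -0.1]
width: 0.0855
t 21.3 tcp [ 0.4314 -0.2617  0.2112] rpy [-179.9   -0.5   -0.3] w 0.0856 F [-0.2 -0.1  0.4] 
 -> travel cm [-1.62, -0.98, 20.4] turn -0.3 j6 now -36.7
[429.9 279.9] [ 0.4162 -0.2531] [54.9 55.9]
[427.3 211.9] [ 0.5952 -0.2446] [54.5 55.1]
```

View pics/t6.png

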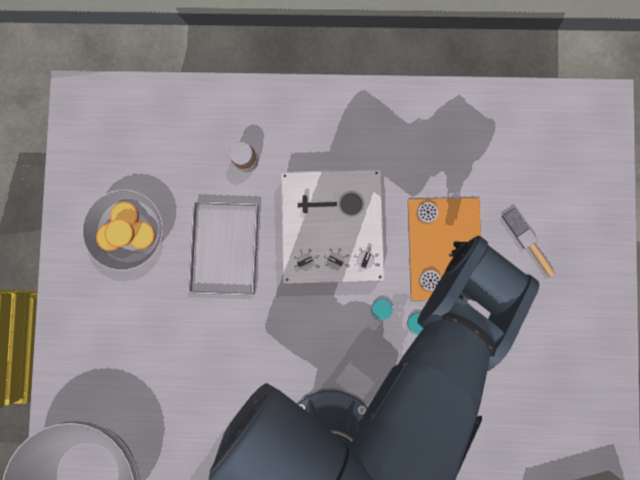

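The shutter is open, with the handle now at (304,204), and both small plates are unmoved. I'm going down on the near small plate.

```bash
python3 -m pendant '{"grip":[1,1,1,1,1,1,1,1,-1,-1,-1,-1,-1],"travel":[[-1.6,-1,1],[-1.6,-1,5],[-1.6,-1,10],[-1.6,-1,15],[-1.6,-1,18],[-1.6,-1,20.2],[-1.6,-1,20.3],[-1.6,-1,20.3],[-1.6,-1,20.3],[-1.6,-1,20.3],[-1.6,-1,20.3],[-1.6,-1,20.3],[-1.6,-1,20.3]],"turn":[0,0,0,0,0,0,0,0,0,0,0,0,0]}'
python3 - <<'E'
from h import *
to(*b2w(.055,-.05),.20,0)
E
```

```text
t: 22.92
tcp_pos: [0.4177, -0.2514, 0.0093]
orientation: [-179.9, -0.6, -0.3]
force: [-3.4, 2.3, 15.6]
width: 0.0512
t 22.93 tcp [ 0.4177 -0.2514  0.0093] rpy [-179.9   -0.6   -0.3] w 0.0512 F [-3.4  2.3 15.6] 
 -> travel cm [18.85, -21.4, -18.84] turn -0.3 j6 now -37.1
```

```bash
python3 -m pendant '{"grip":[-1,-1,-1,-1,-1,-1,-1,-1,-1,-1,-1,-1],"travel":[[0,0,-3],[0,0,-8],[0,0,-13],[3,-3.5,-15],[7,-8,-15],[11,-12.5,-15],[15,-17,-15],[18.8,-21.4,-15],[18.8,-21.4,-15],[18.8,-21.4,-15],[18.8,-21.4,-15],[18.8,-21.4,-15]],"turn":[0,0,0,0,0,0,0,0,0,0,0,0]}'
python3 - <<'E'
from h import *
to(*b2w(.055,-.05),.09,0)
c=capture("top"); cv2.imwrite("pics/t7.png",c["frame"]); s=capture("scene"); crop(s,180,150,380,300,4,"sc7.png")
E
```

```text
t: 24.42
tcp_pos: [0.6049, -0.0394, 0.1619]
orientation: [-179.9, -0.6, -0.4]
force: [-0.0, 0.8, -2.1]
width: 0.0509
t 24.43 tcp [ 0.6049 -0.0394  0.1619] rpy [-179.9   -0.6   -0.4] w 0.0509 F [-0.   0.8 -2.1] 
 -> travel cm [-0.03, -0.06, 7.19] turn -0.4 j6 now -7.9
```

View pics/sc7.png

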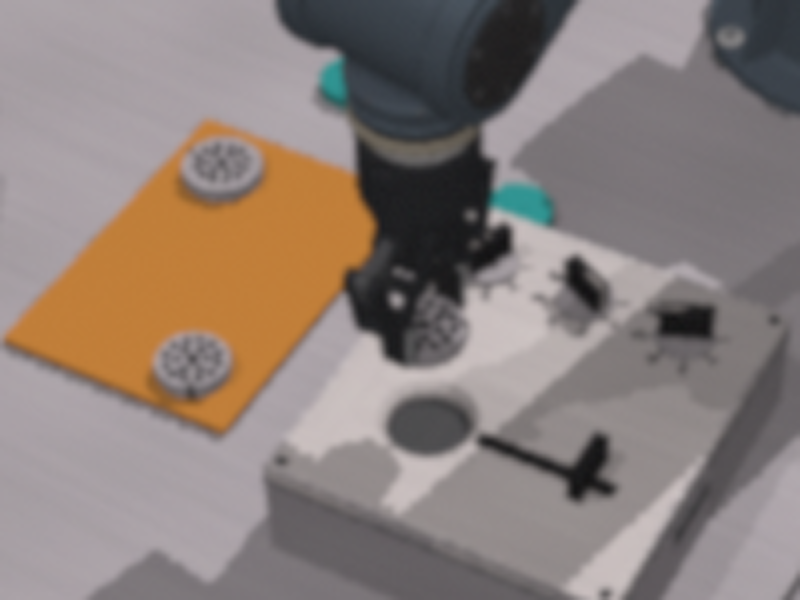

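Run:
```python
from h import *
s=capture("scene"); crop(s,255,195,315,265,9,"sc8.png")
print(ray(s,(320,240))[0])
```

```text
[1.4435118  0.51978564 1.2381131 ]
```

View pics/sc8.png

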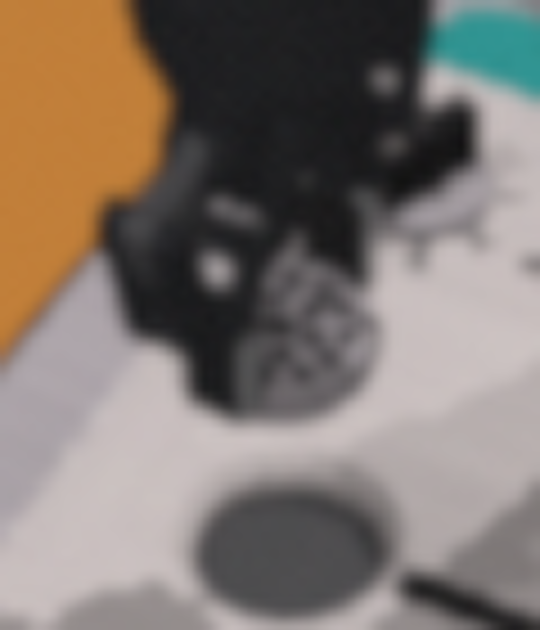

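The plate is held but tilted about the jaw axis, with its +y side down. Its projection is still narrower than the bore, so I lower it into the lead-in, watch the force and release there.

```bash
python3 -m pendant '{"grip":[-1,-1,-1,-1,-1,-1],"travel":[[0,0.1,3],[0,0.1,5],[0,0.1,6],[0,0.1,6.8],[0,0.1,6.8],[0,0.1,6.8]],"turn":[0,0,0,0,0,0]}'
python3 - <<'E'
from h import *
s=capture("scene"); crop(s,255,195,315,265,9,"sc9.png")
E
```

```text
t: 25.32
tcp_pos: [0.6062, -0.04, 0.0944]
orientation: [-179.9, -0.7, -0.3]
force: [0.3, -0.0, -0.4]
width: 0.0513
```

View pics/sc9.png

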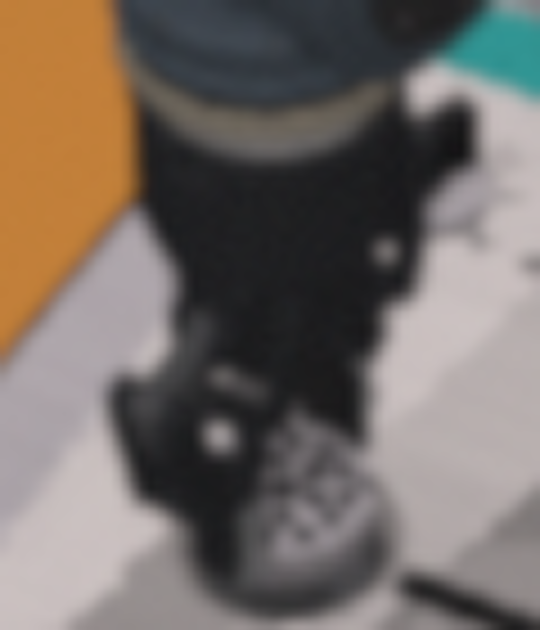

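```bash
python3 -m pendant '{"grip":[-1,-1,0.8,0.8,0.8,0.8,0.8,0.8,0.8],"travel":[[0,0,0.3],[0,0,0.4],[0,0,0.4],[0,0,0.4],[0,0,0.4],[0,0,-3],[0,0,-8],[0,0,-9],[0,0,-9]],"turn":[0,0,0,0,0,0,0,0,0]}'
python3 - <<'E'
from h import *
s=capture("scene"); crop(s,180,150,380,300,4,"sc10.png")
E
```

```text
t: 26.5
tcp_pos: [0.6052, -0.0401, 0.1846]
orientation: [-179.9, -0.7, -0.3]
force: [-0.0, -0.2, 0.0]
width: 0.0769
```

View pics/sc10.png

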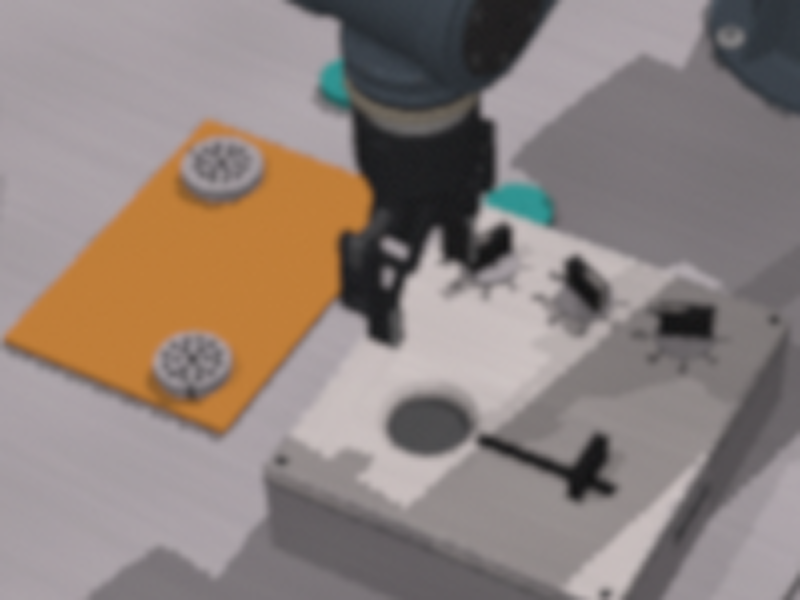

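The plate is through: the bore is empty at deck level. Next is the far small plate.

Run:
```python
from h import *
c=capture("top")
for p in plates(c): print(*p)
s=capture("scene")
print(onz(s,(180+192/4,150+359/4),.02),onz(s,(180+221/4,150+165/4),.02))
to(.5965,-.2425,.03,0)
```

```text
[465.1 280.1] [ 0.4179 -0.3448] [63.3 64.5]
[427.3 211.9] [ 0.5952 -0.2446] [54.5 55.2]
[ 0.59630117 -0.24157606  0.02      ] [ 0.42099321 -0.34088111  0.02      ]
t 26.65 tcp [ 0.6045 -0.04    0.1829] rpy [-179.9   -0.5   -0.3] w 0.0769 F [ 0.7 -0.6 -0.8] 
 -> travel cm [-0.82, 20.28, 15.25] turn -0.3 j6 now -8.0
```

```bash
python3 -m pendant '{"grip":[1,1,1,1,1,1,1,1,1,1,1,-1,-1,-1,-1,1,1,1,1,1],"travel":[[0,4,0],[0,8,0],[0,12,0],[-0.4,16,0],[-0.8,20.2,0],[-0.8,20.25,3],[-0.8,20.25,8],[-0.8,20.25,13],[-0.8,20.25,16.5],[-0.8,20.25,17.4],[-0.8,20.25,17.4],[-0.8,20.25,17.4],[-0.8,20.25,17.4],[-0.8,20.25,17.4],[-0.8,20.25,17.4],[-0.8,20.25,17.4],[-0.8,20.25,17.4],[-0.8,20.25,17],[-0.8,20.25,17],[-0.8,20.25,17]],"turn":[0,0,0,0,0,0,0,0,0,0,0,0,0,0,0,0,0,0,0,0]}'
python3 - <<'E'
from h import *
to(.596,-.2425,.0075,-90)
s=capture("scene"); crop(s,180,150,330,300,5,"sc11.png")
E
```

```text
t: 29.15
tcp_pos: [0.5969, -0.2422, 0.0125]
orientation: [-179.9, -0.5, -0.3]
force: [-0.3, 0.2, 0.0]
width: 0.0852
t 29.15 tcp [ 0.5969 -0.2422  0.0125] rpy [-179.9   -0.5   -0.3] w 0.0852 F [-0.3  0.2  0. ] 
 -> travel cm [-0.09, 0.03, 0.5] turn 89.7 j6 now -26.3
```

View pics/sc11.png

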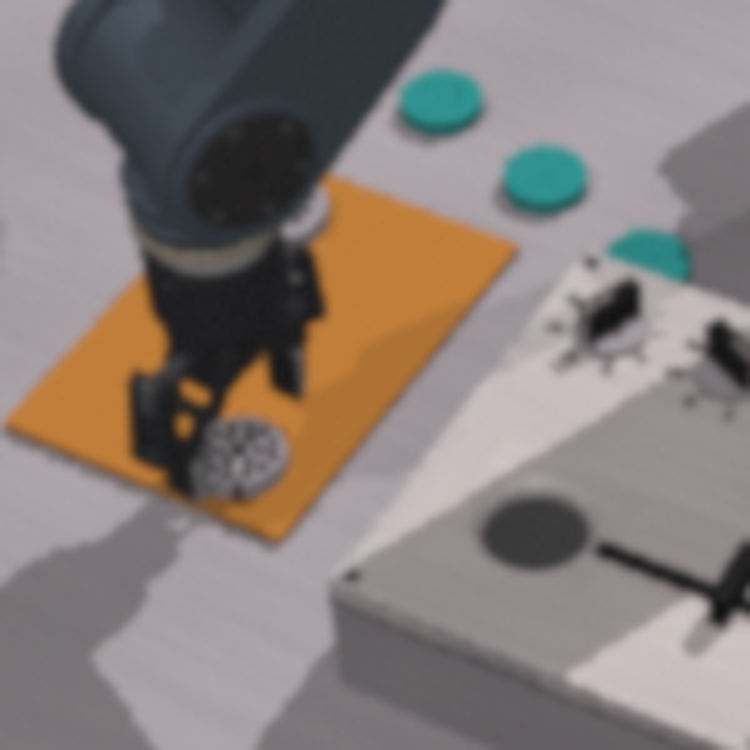

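```bash
python3 -m pendant '{"grip":[1,1,1,1,1,1,1,1,1,1,1,-1,-1,-1,-1,-1],"travel":[[-0.1,0,0],[-0.1,0,0],[-0.1,0,0],[-0.1,0,0],[-0.1,0,0],[-0.1,0,0],[-0.1,0,0],[-0.1,0,0],[-0.1,0,0],[-0.1,0,0.5],[-0.1,0,0.5],[-0.1,0,0.5],[-0.1,0,0.5],[-0.1,0,0.5],[-0.1,0,0.5],[-0.1,0,0.5]],"turn":[10,20,30,40,50,60,70,80,89.7,89.7,89.7,89.7,89.7,89.7,89.7,89.7]}'
python3 - <<'E'
from h import *
to(*b2w(.055,-.05),.16,-90)
E
```

```text
t: 31.2
tcp_pos: [0.5962, -0.2423, 0.0081]
orientation: [-179.4, 0.1, -90.0]
force: [-1.9, 1.0, 5.6]
width: 0.0513
t 31.2 tcp [ 0.5962 -0.2423  0.0081] rpy [-1.794e+02  1.000e-01 -9.000e+01] w 0.0513 F [-1.9  1.   5.6] 
 -> travel cm [-20.38, -1.08, -15.14] turn 0.0 j6 now 63.3
```

```bash
python3 -m pendant '{"grip":[-1,-1,-1,-1,-1,-1,-1,-1,-1,-1,-1],"travel":[[0,0,-3],[0,0,-8],[0,0,-13],[-4,0,-15],[-8,-0.4,-15],[-13,-0.8,-15],[-17,-1,-15.1],[-20.4,-1.05,-15.1],[-20.4,-1.05,-15.1],[-20.4,-1.05,-15.1],[-20.4,-1.05,-15.1]],"turn":[0,0,0,0,0,0,0,0,0,0,0]}'
python3 - <<'E'
from h import *
to(*b2w(.055,-.05),.095,-90)
s=capture("scene"); crop(s,245,185,315,265,9,"sc12.png")
E
```

```text
t: 32.58
tcp_pos: [0.6051, -0.0394, 0.1595]
orientation: [-179.4, 0.1, -90.0]
force: [0.9, 0.6, -1.6]
width: 0.0512
t 32.58 tcp [ 0.6051 -0.0394  0.1595] rpy [-1.794e+02  1.000e-01 -9.000e+01] w 0.0512 F [ 0.9  0.6 -1.6] 
 -> travel cm [-0.06, 0.03, 6.45] turn -0.0 j6 now 81.8
```

View pics/sc12.png

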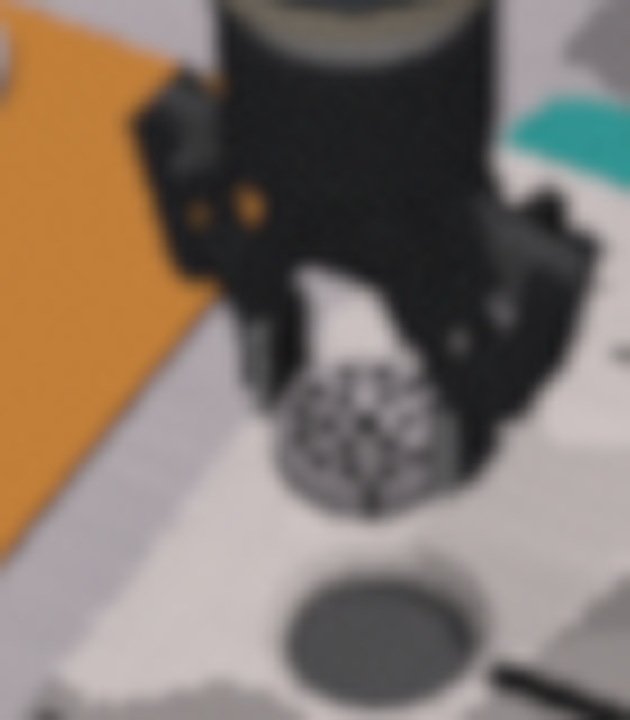

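```bash
python3 -m pendant '{"grip":[-1,-1,-1,-1,-1,-1],"travel":[[-0.05,0,3],[-0.05,0,5],[-0.05,0,6.5],[-0.05,0,7.1],[-0.05,0,7.3],[-0.05,0,7.3]],"turn":[0,0,0,0,0,0]}'
python3 - <<'E'
from h import *
s=capture("scene"); crop(s,245,185,315,265,9,"sc13.png")
E
```

```text
t: 33.38
tcp_pos: [0.6061, -0.0389, 0.087]
orientation: [-179.4, 0.1, -90.1]
force: [-0.5, 0.0, -1.2]
width: 0.051
```

View pics/sc13.png

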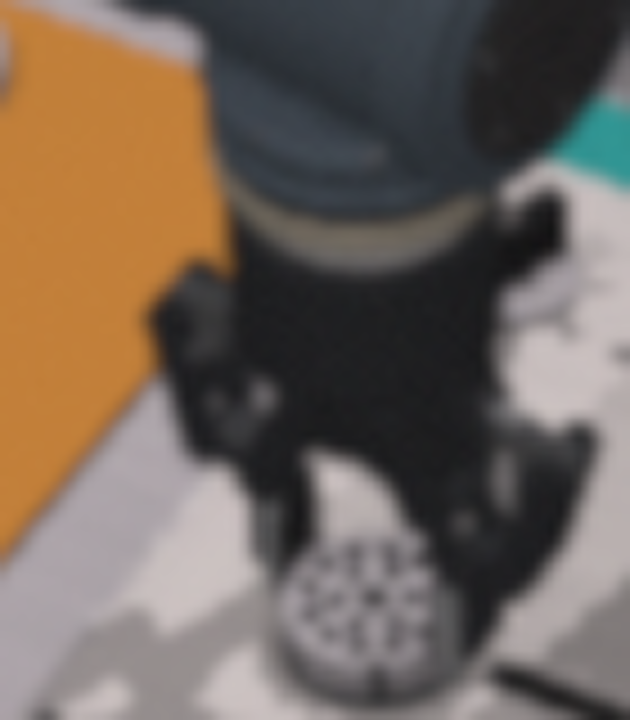

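Aligned over the bore with almost no contact force, so I release.

```bash
python3 -m pendant '{"grip":[0.8,0.8,0.8,0.8,0.8,0.8,0.8],"travel":[[0,0,0],[0,0,0],[0,0,0],[0,0,-3],[0,0,-8],[0,0,-10],[0,0,-10]],"turn":[0,0,0,0,0,0,0]}'
python3 - <<'E'
from h import *
s=capture("scene"); crop(s,180,150,380,300,4,"sc14.png")
c=capture("top"); print(*plates(c)); cv2.imwrite("pics/t14.png",c["frame"])
to(.4195,-.343,.008,-90); to(.4195,-.343,.008,0)
E
```

```text
t: 34.3
tcp_pos: [0.6058, -0.0391, 0.1885]
orientation: [-179.2, 0.1, -90.0]
force: [-0.3, -0.1, -0.4]
width: 0.0768
(array([465.1, 280.1]), array([ 0.4179, -0.3448]), array([63.4, 64.5]))
t 34.4 tcp [ 0.6046 -0.0389  0.1861] rpy [-1.795e+02  1.000e-01 -9.000e+01] w 0.0767 F [ 0.2 -0.3 -0.7] 
 -> travel cm [30.45, 18.65, 17.59] turn -0.0 j6 now 81.8
t 34.4 tcp [ 0.6046 -0.0389  0.1861] rpy [-1.795e+02  1.000e-01 -9.000e+01] w 0.0767 F [ 0.2 -0.3 -0.7] 
 -> travel cm [30.45, 18.65, 17.59] turn -90.0 j6 now 81.8
```

View pics/sc14.png

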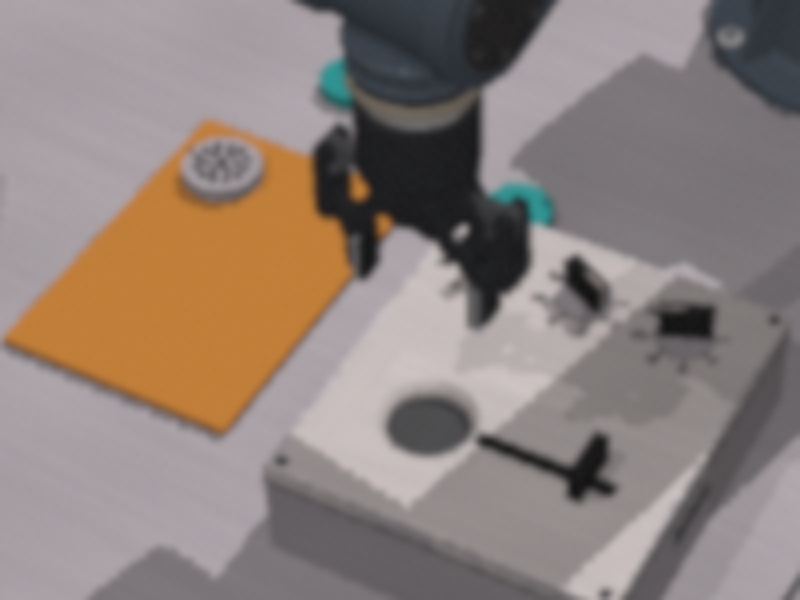

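View pics/t14.png

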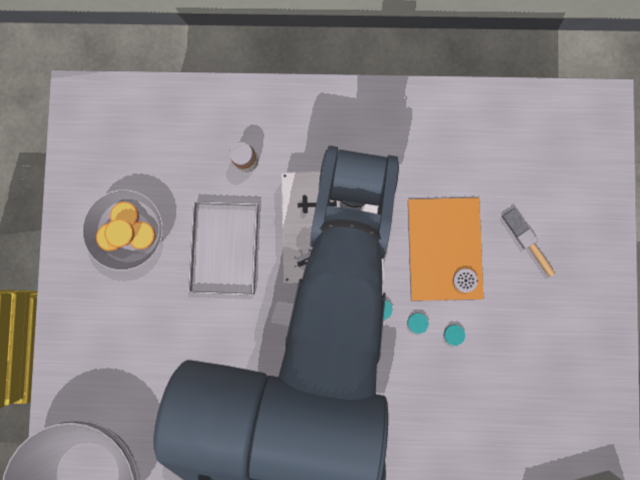

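```bash
python3 -m pendant '{"grip":[1,1,1,1,1,1,1,1,1,1,1,1,1,1,-1,-1,-1,1,1,1],"travel":[[5,3,0],[10,6,0],[15,9,0],[20,12,0],[25,15,0],[30,18,0],[30.4,18.6,0],[30.4,18.6,0],[30.4,18.6,4],[30.4,18.6,9],[30.4,18.6,14],[30.4,18.6,17],[30.4,18.6,17.5],[30.4,18.6,17.5],[30.4,18.6,17.5],[30.4,18.6,17.5],[30.4,18.6,17.5],[30.4,18.6,17.5],[30.4,18.6,17.5],[30.4,18.6,17.1]],"turn":[0,0,0,0,0,0,0,0,0,0,0,0,0,0,0,0,0,0,0,0]}'
python3 - <<'E'
from h import *
to(.4195,-.343,.0085,0)
s=capture("scene"); crop(s,180,130,310,260,6,"sc15.png")
E
```

```text
t: 36.9
tcp_pos: [0.4199, -0.3424, 0.0129]
orientation: [-179.5, 0.1, -90.1]
force: [0.6, -1.1, -0.2]
width: 0.0853
t 36.9 tcp [ 0.4199 -0.3424  0.0129] rpy [-1.795e+02  1.000e-01 -9.010e+01] w 0.0853 F [ 0.6 -1.1 -0.2] 
 -> travel cm [0.06, 0.04, 0.44] turn -90.1 j6 now 45.2
```

View pics/sc15.png

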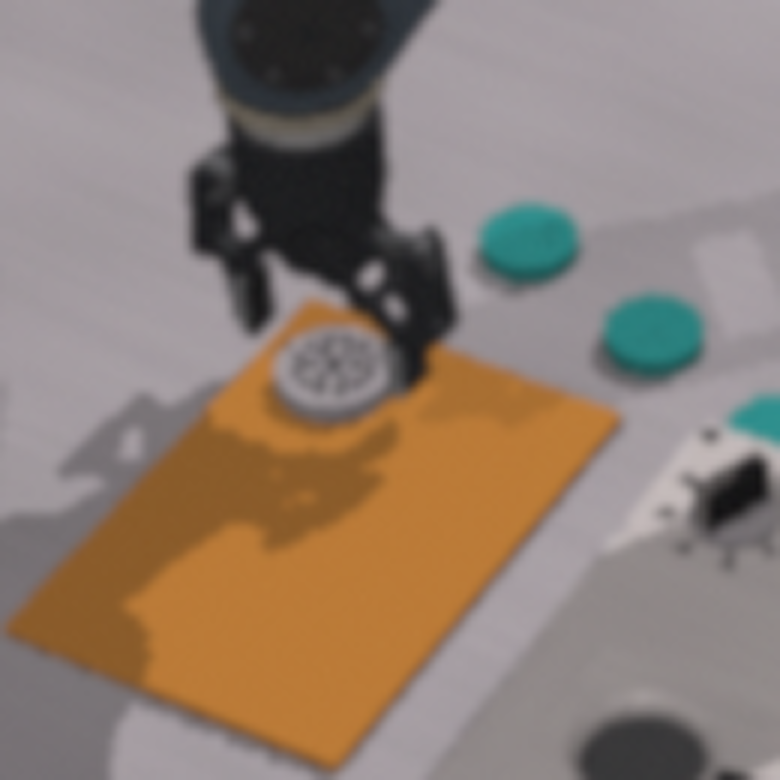

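```bash
python3 -m pendant '{"grip":[1,1,1,1,1,1,1,1,1,1,1,-1,-1,-1,-1,-1],"travel":[[0,0,0],[0,0,0],[0,0,0],[0,0,0],[0,0,0],[0,0,0],[0,0,0],[0,0,0],[0,0,0.4],[0,0,0.4],[0,0,0.4],[0,0,0.4],[0,0,0.4],[0,0,0.4],[0,0,0.4],[0,0,0.4]],"turn":[-10,-20,-30,-40,-50,-60,-70,-80,-90,-90,-90,-90,-90,-90,-90,-90]}'
python3 - <<'E'
from h import *
to(.487,.290,.16,0)
E
```

```text
t: 38.95
tcp_pos: [0.4202, -0.3427, 0.0104]
orientation: [-179.9, -0.6, -0.1]
force: [-3.9, 2.7, 13.3]
width: 0.0585
t 38.95 tcp [ 0.4202 -0.3427  0.0104] rpy [-1.799e+02 -6.000e-01 -1.000e-01] w 0.0585 F [-3.9  2.7 13.3] 
 -> travel cm [6.7, -63.3, -14.82] turn -0.1 j6 now -44.8
```

```bash
python3 -m pendant '{"grip":[-1,-1,-1,-1,-1,-1,-1,-1,-1,-1,-1,-1,-1,-1,-1,-1,-1,-1,-1],"travel":[[0,0,-3],[0,0,-9],[0,0,-15],[0.5,-4,-19],[1,-9,-19],[1.5,-14,-19],[2,-19,-19],[2.5,-24,-19],[3,-29,-19],[3.5,-34,-19],[4,-39,-19],[4.5,-44,-19],[5,-49,-19],[5.5,-54,-19],[6,-59,-19],[6.7,-63.3,-19],[6.7,-63.3,-19],[6.7,-63.3,-19],[6.7,-63.3,-19]],"turn":[0,0,0,0,0,0,0,0,0,0,0,0,0,0,0,0,0,0,0]}'
python3 - <<'E'
from h import *
to(.487,.290,.007,0)
c=capture("top"); cv2.imwrite("pics/t16.png",c["frame"])
s=capture("scene"); crop(s,340,160,480,340,4,"sc16.png")
E
```

```text
t: 41.32
tcp_pos: [0.4866, 0.2891, 0.2018]
orientation: [-179.9, -0.5, -0.2]
force: [0.3, -0.6, -2.1]
width: 0.0587
t 41.33 tcp [0.4866 0.2891 0.2018] rpy [-179.9   -0.5   -0.2] w 0.0587 F [ 0.3 -0.6 -2.1] 
 -> travel cm [-0.14, -0.08, 19.48] turn -0.2 j6 now 26.4
```

View pics/sc16.png

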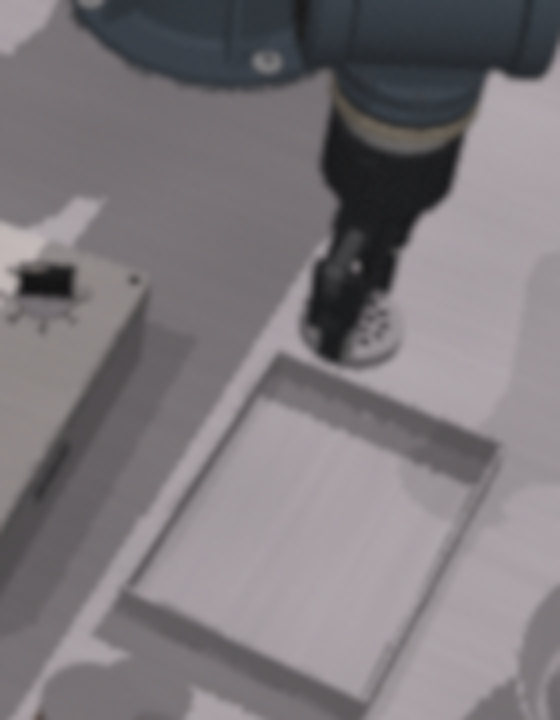

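View pics/t16.png

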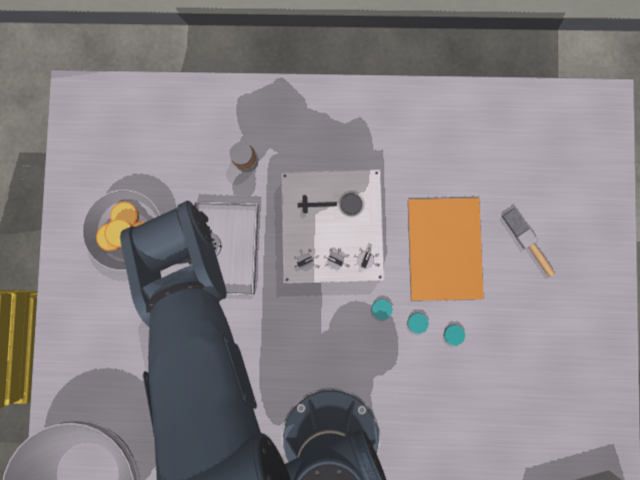

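```bash
python3 -m pendant '{"grip":[-1,-1,-1,-1,-1,-1,-1,0.8,0.8,0.8,0.8,0.8,0.8,0.8],"travel":[[0,0,5],[0,0,10],[0,0,15],[0,0,18],[0,0,19.2],[0,0,19.4],[0,0,19.4],[0,0,19.4],[0,0,19.4],[0,0,19.4],[0,0,15],[0,0,9],[0,0,3],[0,0,3]],"turn":[0,0,0,0,0,0,0,0,0,0,0,0,0,0]}'
python3 - <<'E'
from h import *
to(*b2w(.055,.066),.17,-87.1)
s=capture("scene"); crop(s,340,160,480,340,4,"sc17.png")
E
```

```text
t: 43.18
tcp_pos: [0.4889, 0.2902, 0.1767]
orientation: [-179.7, -1.0, -0.2]
force: [0.4, -0.8, -0.6]
width: 0.0768
t 43.17 tcp [0.4889 0.2902 0.1767] rpy [-179.7   -1.    -0.2] w 0.0768 F [ 0.4 -0.8 -0.6] 
 -> travel cm [11.13, 21.27, 0.76] turn 86.9 j6 now 26.4
```

View pics/sc17.png

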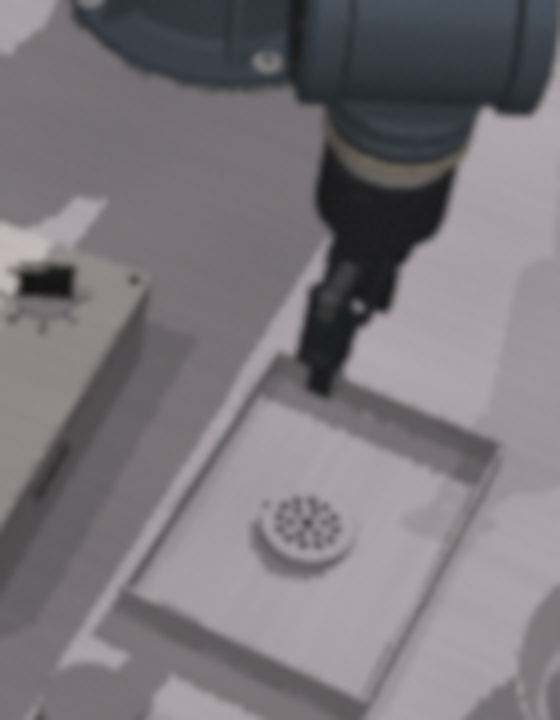

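Run:
```python
from h import *
c=capture("top"); crop(c,325,180,378,228,12,"bore.png")
f=c["frame"].copy(); cv2.convertScaleAbs(f[180:228,325:378])
im=cv2.resize(cv2.convertScaleAbs(f[190:218,337:366],alpha=3.5,beta=-150),None,fx=20,fy=20,interpolation=cv2.INTER_CUBIC); cv2.imwrite("pics/bore2.png",im)
```

```text
(no output)
```

View pics/bore2.png

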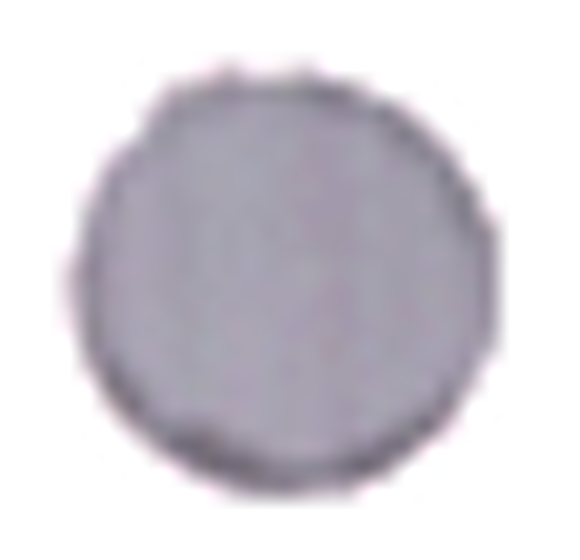

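Run:
```python
from h import *
ims=[]
for n in("top0","t6","t16"):
    f=cv2.imread(f"pics/{n}.png"); p=f[190:218,337:366]
    print(n,f[200:208:3,346:358:4].reshape(-1,3).tolist())
    ims.append(cv2.resize(cv2.convertScaleAbs(p,alpha=2.5,beta=-80),None,fx=8,fy=8,interpolation=cv2.INTER_CUBIC))
for n in("scene0",):
    pass
cv2.imwrite("pics/cmp.png",np.hstack(ims))
s=capture("scene"); p=s["frame"][236:272,265:312]; q=cv2.imread("pics/scene0.png")[236:272,265:312]
cv2.imwrite("pics/cmp2.png",np.hstack([cv2.resize(cv2.convertScaleAbs(x,alpha=2.5,beta=-80),None,fx=8,fy=8,interpolation=cv2.INTER_CUBIC) for x in(q,p)]))
```

```text
top0 [[69, 66, 67], [70, 67, 68], [83, 78, 80], [69, 66, 68], [83, 79, 80], [82, 78, 79], [70, 67, 68], [84, 81, 82], [82, 78, 80]]
t6 [[75, 72, 73], [75, 72, 74], [74, 71, 73], [75, 72, 74], [75, 72, 73], [74, 71, 72], [75, 72, 73], [76, 72, 74], [74, 71, 73]]
t16 [[92, 88, 89], [93, 88, 90], [92, 87, 89], [92, 88, 90], [93, 89, 90], [91, 86, 88], [93, 89, 89], [94, 89, 91], [92, 87, 89]]
```

View pics/cmp.png

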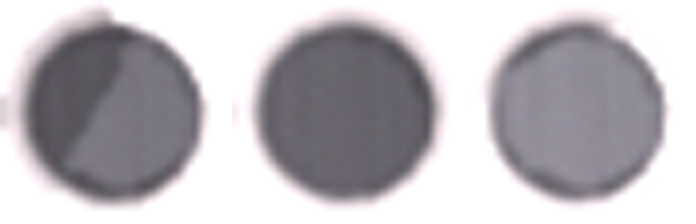

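View pics/cmp2.png

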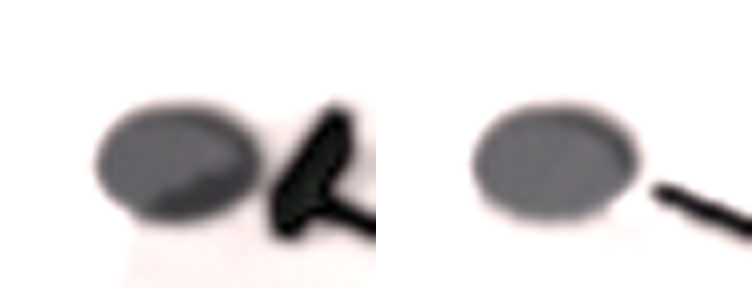

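The large plate lies flat in the pan at about (308,525) in the crop. The bore is clear and the gripper empty, with no plates left on the board. Now I close the shutter.

```bash
python3 -m pendant '{"grip":[0.4,0,-0.2,-0.2,-0.2,-0.2,-0.2,-0.2,-0.2,-0.2,-0.2,-0.2],"travel":[[2,4,0],[4,8,0],[6,12,0],[8,16,0],[10,19,0],[11.1,21.2,0],[11.1,21.3,0],[11.1,21.3,0],[11.1,21.3,0],[11.1,21.3,0],[11.1,21.3,0],[11.1,21.3,0]],"turn":[8,17,26,35,44,53,62,71,80,86.9,86.9,86.9]}'
python3 - <<'E'
from h import *
to(.6003,.0773,.0925,-87.1)
E
```

```text
t: 44.82
tcp_pos: [0.5965, 0.0756, 0.1711]
orientation: [-179.6, 0.0, -86.9]
force: [-0.4, 0.1, -0.3]
width: 0.0337
t 44.83 tcp [0.5965 0.0756 0.1711] rpy [-179.6    0.   -86.9] w 0.0337 F [-0.4  0.1 -0.3] 
 -> travel cm [-0.15, -0.33, 7.86] turn 0.2 j6 now 89.7
```

```bash
python3 -m pendant '{"grip":[-0.2,-0.2,-0.2,-0.2,-0.2,-1,-1,-1,-1],"travel":[[-0.15,-0.35,3],[-0.15,-0.35,6],[-0.15,-0.35,7.8],[-0.15,-0.35,7.8],[-0.15,-0.35,7.8],[-0.15,-0.35,7.8],[-0.15,-0.35,7.8],[-0.15,-0.35,7.8],[-0.15,-0.35,7.8]],"turn":[0,0,0,0,0,0,0,0,0]}'
python3 - <<'E'
from h import *
to(.604,.0113,.0935,-87.1)
E
```

```text
t: 45.95
tcp_pos: [0.601, 0.0772, 0.0943]
orientation: [-179.5, -0.0, -86.9]
force: [-1.3, -1.5, 6.3]
width: 0.0106
t 45.95 tcp [0.601  0.0772 0.0943] rpy [-179.5   -0.   -86.9] w 0.0106 F [-1.3 -1.5  6.3] 
 -> travel cm [6.6, 0.05, 0.08] turn 0.2 j6 now 89.9
```

```bash
python3 -m pendant '{"grip":[-1,-1,-1,-1,-1,-1,-1,-1,-1,-1,-1],"travel":[[1,0,0],[2,0,0],[3,0,0],[4,0,0],[5,0,0],[5.8,0,0],[6.3,0,0],[6.6,0,0],[6.7,0,0],[6.7,0,0],[6.7,0,0]],"turn":[0,0,0,0,0,0,0,0,0,0,0]}'
```

```text
t: 47.32
tcp_pos: [0.6044, 0.0112, 0.0943]
orientation: [-179.5, 0.1, -86.9]
force: [-3.7, 6.8, 3.4]
width: 0.0108
```

```bash
python3 -m pendant '{"grip":[-0.2,-0.2,-0.2,-0.2,-0.2,-0.2,-0.2,-0.2,-0.2,-0.2],"travel":[[0,0,0],[0,0,0],[0,0,-3],[0,0,-8],[0,0,-9],[4,4,-9],[8,8,-9],[9,13,-9],[9,14,-9],[9,14,-9]],"turn":[0,0,0,0,0,8,16,22.7,22.7,22.7]}'
python3 - <<'E'
from h import *
to(.4645,-.0769,.095,-109.6)
c=capture("top"); crop(c,270,160,395,290,5,"box18.png")
s=capture("scene"); crop(s,240,180,390,310,5,"sc18.png")
E
```

```text
t: 48.58
tcp_pos: [0.4689, -0.0864, 0.1831]
orientation: [-179.5, 0.2, -109.6]
force: [-0.0, 0.3, -0.1]
width: 0.034
t 48.58 tcp [ 0.4689 -0.0864  0.1831] rpy [-179.5    0.2 -109.6] w 0.034 F [-0.   0.3 -0.1] 
 -> travel cm [-0.71, 0.8, 8.81] turn 0.0 j6 now 93.3
```

View pics/sc18.png

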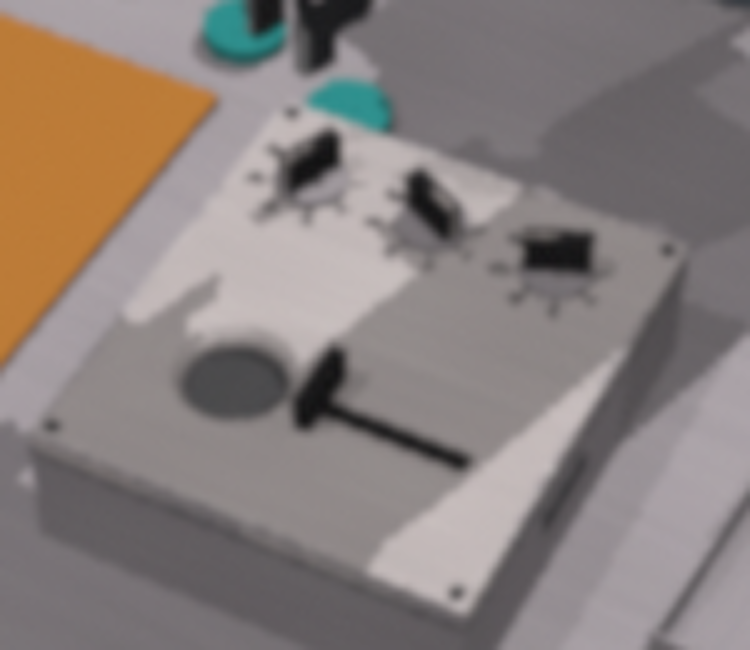

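The shutter is closed, with the handle back beside the bore. Next I turn the right dial off its number.

```bash
python3 -m pendant '{"grip":[-0.2,-0.2,-0.2,-0.2,-0.2,-0.2,-0.2,-1,-1,-1,-1],"travel":[[-0.7,0.8,0],[-0.7,0.8,0],[-0.7,0.8,3],[-0.7,0.8,6],[-0.7,0.8,8.8],[-0.7,0.8,8.8],[-0.7,0.8,8.8],[-0.7,0.8,8.8],[-0.7,0.8,8.8],[-0.7,0.8,8.8],[-0.7,0.8,8.8]],"turn":[0,0,0,0,0,0,0,0,0,0,0]}'
```

```text
t: 50.05
tcp_pos: [0.4658, -0.0772, 0.0962]
orientation: [-179.4, 0.2, -109.5]
force: [-2.2, -1.8, 8.3]
width: 0.0102
```

```bash
python3 -m pendant '{"grip":[-1,-1,-1,-1,-1,-1,-1,-0.2,-0.2,-0.2,-0.2,-0.2,-0.2,-0.2],"travel":[[0,0,0],[0,0,0],[0,0,0],[0,0,0],[0,0,0],[0,0,0],[0,0,0],[0,0,0],[0,0,0],[0,0,-3],[0,0,-8],[0,0,-14],[0,0,-16],[0,0,-16]],"turn":[-10,-20,-30,-40,-50,-60,-60,-60,-60,-60,-60,-60,-60,-60]}'
python3 - <<'E'
from h import *
to(.45,-.25,.25,-45)
E
```

```text
t: 51.8
tcp_pos: [0.4647, -0.0775, 0.2576]
orientation: [-179.4, -0.6, -49.6]
force: [-0.3, -0.2, -0.3]
width: 0.0341
t 51.8 tcp [ 0.4647 -0.0775  0.2576] rpy [-179.4   -0.6  -49.6] w 0.0341 F [-0.3 -0.2 -0.3] 
 -> travel cm [12.17, 12.31, 0.75] turn -4.6 j6 now 34.2
```

```bash
python3 -m pendant '{"grip":[-0.2,-0.2,-0.2,-0.2,-0.2,-0.2],"travel":[[4,4,0],[8,8,0],[12,12,0],[16,15,0],[16,15,0],[16,15,0]],"turn":[0,0,0,0,0,0]}'
python3 - <<'E'
from h import *
c=capture("top"); cv2.imwrite("pics/t20.png",c["frame"]); crop(c,270,160,395,290,5,"box20.png")
for k,v in dialang(c).items(): print(k,*v)
# handle position vs start
for n in("top0","t20"):
    f=cv2.imread(f"pics/{n}.png").max(2); m=f[185:222,322:341]<70; V,U=np.nonzero(m); print(n,U.mean()+322,V.mean()+185,m.sum())
E
```

```text
t: 52.55
tcp_pos: [0.4539, -0.296, 0.2562]
orientation: [-179.4, -0.4, -49.6]
force: [-0.1, 0.2, 0.0]
width: 0.0338
L [0.4567 0.073 ] [0.4533 0.0751] 113.7
M [ 0.4604 -0.0019] [ 0.4578 -0.0078] 64.7
R [ 0.4642 -0.0768] [ 0.4596 -0.0811] 46.5
top0 330.09708737864077 203.4271844660194 103
t20 329.85393258426967 203.40449438202248 89
```

View pics/box20.png

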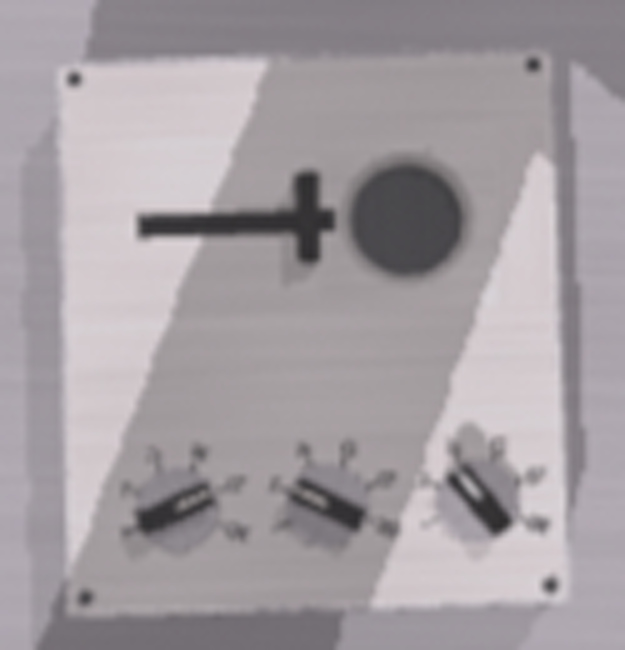

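View pics/t20.png

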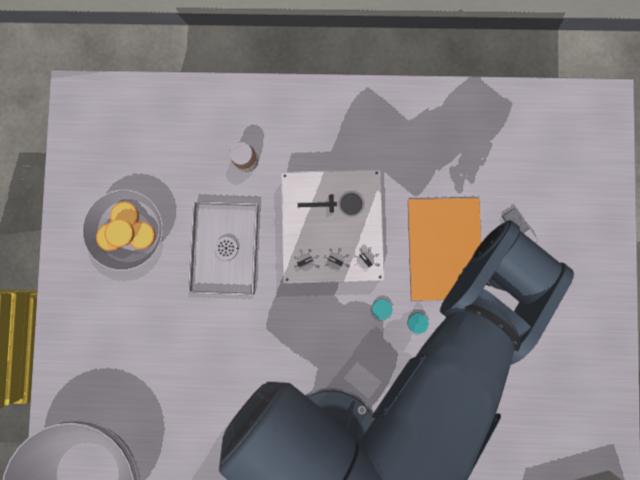

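The plate lies in the pan at (228,248). The handle pixel matches the closed start position within 0.3 px, and the right dial points about 60° off number 4. The arm is clear, so I hand in.

```bash
python3 -c "
from plant import arm
print(arm.get_state()['t']); print(arm.job_done())"
```

```text
52.6
the job is handed in; nothing more can be done
None
```

The job is handed in, at about 53 s on the robot's clock; no verdict is reported.

**What I did:**
- **Opening:** I set the dials to 5-2-4. The shutter then slid its full 66 mm to the stop.
- **Sorting:** The board held three plates. I dropped the two 54 mm ones through the opening and laid the 62 mm one in the pan.
- **Locking:** I closed the shutter and turned the right dial about 60° off its number.

**Last checks:**
- **Pan and board:** The large plate lies flat in the pan, and the board is empty.
- **Shutter:** In the top view the handle is back within about 0.6 mm of where it started.
- **Right dial:** It stands at about 1.3 rad, where the code is 2.36.
- **Bystanders:** In the last top view the jar and bowl look unmoved, and the visible part of the brush does too. The arm touches nothing.

**What did not go cleanly or could not be confirmed:**
- **Box contents:** I could not see the two small plates inside the box. The open bore showed only a plain floor, so I judge them inside because they dropped from the gripper into the opening and appear nowhere else.
- **First plate:** It hung tilted in the grip, but it still went through.
- **Middle dial:** I left it about 4° short of its exact number because of the wrist's range.
- **Camera offset:** The box measured from the top view was about 2–3 mm off where the gripper found it, so I corrected for that.

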